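# Press the keyed specimen carriers and file them in the tray

### The job

Fit every specimen carrier lying on the bench fully into a pocket of the hand press, turned so that its cut-away corner matches, and once all are seated swing the orange bar right down to its stop over them, hold it there for about half a second and bring it back or let it spring back up. Then take the carriers out and lay each one flat, rib up, lengthwise in a tray compartment of its own (either way round), leaving the bottle, screwdriver and brush where they are. A carrier that gets knocked out of place is simply put back.

Things in the scene. Friction and masses are not known exactly. Their poses are not given: they have to be found in the camera images.
- carrier_a: white specimen carrier (may be absent), 25-60 g: plate 60 x 36 mm (x, y), 8 thick, its +x +y corner cut away over 22 mm in x, 16 in y, leaving a tab 22 x 20 at the +x end. A rib 12 mm in x, 30 in y, centred on the origin, rises 16 mm above the plate (24 above the underside): grip it, fingers closing along x. Origin: centre of the 60 x 36 outline, on the underside; z up, rib upward.
- carrier_b: pink specimen carrier (may be absent), 25-60 g: plate 60 x 36 mm (x, y), 8 thick, its +x +y corner cut away over 22 mm in x, 16 in y, leaving a tab 22 x 20 at the +x end. A rib 12 mm in x, 30 in y, centred on the origin, rises 16 mm above the plate (24 above the underside): grip it, fingers closing along x. Origin: centre of the 60 x 36 outline, on the underside; z up, rib upward.
- carrier_c: yellow specimen carrier (may be absent), 25-60 g: plate 60 x 36 mm (x, y), 8 thick, its +x +y corner cut away over 22 mm in x, 16 in y, leaving a tab 22 x 20 at the +x end. A rib 12 mm in x, 30 in y, centred on the origin, rises 16 mm above the plate (24 above the underside): grip it, fingers closing along x. Origin: centre of the 60 x 36 outline, on the underside; z up, rib upward.
- carrier_d: green specimen carrier (may be absent), 25-60 g: plate 60 x 36 mm (x, y), 8 thick, its +x +y corner cut away over 22 mm in x, 16 in y, leaving a tab 22 x 20 at the +x end. A rib 12 mm in x, 30 in y, centred on the origin, rises 16 mm above the plate (24 above the underside): grip it, fingers closing along x. Origin: centre of the 60 x 36 outline, on the underside; z up, rib upward.
- press: fixed hand press: grey base 190 x 256 mm, 6 thick, with an aluminium nest 92 x 210 mm, top 14 mm above the bench, with a row of four pockets along y, 50 mm apart. Origin: bench level below the middle of the row; +x runs across the row, away from the robot, to the hinge of the press bar, 120 mm from the row; hinge posts 42 mm high.
- pocket0: pocket 0 of the press (dark floor): 8 mm deep cutout of the carrier's outline, 2 mm larger all round, corner included: a carrier enters one way only, plate then flush with the nest. Origin on the pocket floor, 6 mm above the bench; a seated carrier's origin and axes coincide with the pocket's. Each pocket is turned half round from its neighbours. Any carrier fits any pocket.
- pocket1: pocket 1 of the press (dark floor): 8 mm deep cutout of the carrier's outline, 2 mm larger all round, corner included: a carrier enters one way only, plate then flush with the nest. Origin on the pocket floor, 6 mm above the bench; a seated carrier's origin and axes coincide with the pocket's. Each pocket is turned half round from its neighbours. Any carrier fits any pocket.
- pocket2: pocket 2 of the press (dark floor): 8 mm deep cutout of the carrier's outline, 2 mm larger all round, corner included: a carrier enters one way only, plate then flush with the nest. Origin on the pocket floor, 6 mm above the bench; a seated carrier's origin and axes coincide with the pocket's. Each pocket is turned half round from its neighbours. Any carrier fits any pocket.
- pocket3: pocket 3 of the press (dark floor): 8 mm deep cutout of the carrier's outline, 2 mm larger all round, corner included: a carrier enters one way only, plate then flush with the nest. Origin on the pocket floor, 6 mm above the bench; a seated carrier's origin and axes coincide with the pocket's. Each pocket is turned half round from its neighbours. Any carrier fits any pocket.
- bar (a joint): angle of the orange press bar about its level hinge (rad), axis along the press's y: 0 = upright, held by its spring; 1.57 = lower stop, level, 1.5 mm above the ribs of seated carriers. Swings over the row towards the robot, springs back when let go; about 4 N at the grip holds it down. Bar 246 mm long (y), 30 x 12 mm, 120 mm from the hinge, on two side arms.
- bar_grip (a point): middle of the bar's black round grip: 16 mm diameter, along the press's y, between two 10 mm stems 84 mm apart; 195 mm from the hinge. 231 mm above the bench when upright, 44 mm when down (then 75 mm from the row, on the robot's side). A gripper pointing down can pinch it (closing along the press's x) and follow its arc, or push it over; it turns freely between the fingers.
- bar_hinge (a point): point on the hinge axis of the press bar, in the middle, 36 mm above the bench
- tray: blue filing tray, fixed: 153 x 101 mm, floor 4 mm thick, walls 3 mm thick that rise 8 mm above the floor, dividing it into four compartments, each 72 mm (along the tray's x) by 46 mm (y) inside. Origin at bench level under its centre.
- slot0 (a point): centre of compartment 0 of the tray, on its floor (4 mm above the bench); axes as the tray's
- slot1 (a point): centre of compartment 1 of the tray, on its floor (4 mm above the bench); axes as the tray's
- slot2 (a point): centre of compartment 2 of the tray, on its floor (4 mm above the bench); axes as the tray's
- slot3 (a point): centre of compartment 3 of the tray, on its floor (4 mm above the bench); axes as the tray's
- bottle: bystander: clear bottle with an orange cap, 64 mm diameter, 150 mm high; origin at the centre of its underside
- screwdriver: bystander: red screwdriver lying on the bench beyond the tray; origin at its middle, at its underside
- brush: bystander: blue brush lying on the bench beyond the screwdriver; origin at its middle, at its underside
Not all that is in view belongs to the job. Of the things that look like the carrier_d, take the one that is farthest to the robot's left at the start. Several things look just like the carrier_c: the one meant starts farthest from the robot's base.

How it is judged:
By the outcome, as a careful person would: the job done as asked, in the order asked, and still so for the second after the job is handed in, with the robot touching nothing.
Of carrier_a, carrier_b, carrier_c, carrier_d only 3 to 4 are there at a start; the rules pass over those that are not, and their reading is None.
At some moment in a run one of carrier_a, carrier_b, carrier_c, carrier_d may be knocked a few centimetres aside while the robot is not near it.
Once in a run the grip may slacken for a moment while it holds something.
It also fails if it takes over 210 s, if anything falls off the work surface, if the arm or the gripper's body presses on something with over 40 N, if the wrist force passes 120 N, or if a joint passes its speed limit or range.

### The arm

A 6-joint arm with a two-finger parallel gripper is mounted at the origin on the work surface. World frame = base frame: x ahead of the robot, y to its left, z up, the work surface at z = 0. Lengths are in m, angles in rad, forces in N, time in s.
With the tool pointing down it reaches from about 0.35 to 0.775 m from the base axis. Payload 5.5 kg.
Tool frame: the origin (TCP) lies at the very end of the fingers, on their centre line; the grasp point (between the pads) lies 19 mm behind it; z points along the fingers, y is the line along which they close (so a half turn about z gives the same grasp; the last joint's range is limited). The gripper opens to 85 mm and grips with 20 to 120 N. Pads are 22 mm wide; open, the fingers measure 114 mm over their backs; the gripper's body (76 mm by 85 mm) begins 54 mm behind the grasp point. The pads swing forward as they close: fully open they stand 13 mm farther back than shut.
Start: joints at [1.075, 0.313, 0.046, 1.304, 0, 1.431], TCP at [0.2, 0.539, 0.231] pointing down, gripper open.
Joint ranges: [-2.76, 2.76], [-0.86, 1.69], [-1.03, 1.26], [-2.2, 2.34], [-1.47, 1.5], [-3.14, 3.14]. Speed limits (rad/s): [2.57, 2.57, 3.14, 3.14, 3.14, 3.14].

### API

Orientations are given as a unit quaternion [w, x, y, z].
In Python, from workcell import env, imaging, ticket gives the robot as it stands. The module is installed in compiled form; this text tells all that it offers.
- The arm moves only by the tool apply_moves, never from a script. Its argument "rows" is a list of rows, each an object with "xyz": the shift along the tool's x, y, z in mm, a list of three; "turn": the turn, a rotation vector about the tool's x, y, z in rad, a list of three; "grip": the opening, from 0 (shut) to 1 (fully open). A call has 1 to 12 rows; each row is the pose to reach, as a shift and turn from the pose commanded when the call began, along the tool's axes at that moment; what a row does not reach only later rows make up. A row lasts 1/12 s, in which the tool goes at most 41.7 mm and 7.16 degrees, less where a joint would pass 70% of its speed; a pose out of reach is approached as far as the arm can. A call with a gripper value outside its range is refused whole. The fingers move at their own pace and stop on an object; "force" is the grip in N (left out, the last holds). Time passes only in rows, so rows that repeat a pose let the fingers close. It gives the time, the measured TCP pose, the force, the opening and the grip force at its end, in the units of the state.
- env.get_state(): the state, without advancing time (a new reading comes with each control period).
- imaging.read_camera(name): name is "scene" or "top" or "wrist"; returns a dict with "color" (420x560x3 uint8, blue, green, red), "z_map" (420x560 float32, m along the optical axis (not along the pixel's ray), 0 where there is no reading), "camera_matrix" (3x3 intrinsics, pixels), "k1" (the pictures are not rectified: a ray, as slopes to the right and down, at radius r is drawn at 1 + k1 r^2 times it, then the intrinsics apply), "view" (4x4, takes a point from world to camera coordinates). Camera axes: x right, y down, z forward; pixel columns grow to the right and rows downward; lengths in m; the calibration is good to about 2 mm. A picture is of the moment at which its call begins.
- ticket.hand_in(): hands the job in; it is judged then, once.
The state is a dict: "clock": time; "joint_pos": joint angles; "qvel": joint speeds; "tau": joint torques, N m; "tcp_pos": TCP position; "orientation": TCP orientation; "wrist_force": force on the tool from outside, world axes, zero at the start; "ft_torque": the same for the moment, N m; "finger_gap": finger opening in m; "grip_force": force on a finger pad.
Only numpy, scipy, OpenCV 4.12 (cv2) and the standard library are available. Lean on these libraries where they do the work, as an engineer would, in place of code of your own. Each camera call takes 0.05 s, during which the arm holds its last target. There are 200 camera calls.

## Working session

There is one attempt and no reset: what is moved stays moved. The work goes in short steps, Python scripts to look and compute and a tool call to move; the robot and the scene stay as the last step left them, time stands still between calls to the robot, and variables do not carry over. Pictures are saved under pics/ and viewed, at most 14 in all, crops included, and the job is handed in when it is done.

Besides the shell and the picture viewer there is one more tool, called after "Emit:" as name([rows], argument=value, ...), one row to a line, values as JSON. apply_moves: Moves the arm, as the interface text tells. Its arguments: {"type":"object","properties":{"rows":{"type":"array"},"force":{"type":"number"}},"required":["rows"]}

```bash
mkdir -p pics; cat > h.py <<'E'
import numpy as np, cv2
from workcell import env, imaging, ticket
def cam(n):
    return imaging.read_camera(n)
def world(c,uv,z=None):
    """pixels -> world by plane z (or depth if z None)"""
    uv=np.atleast_2d(np.asarray(uv,float)); K=c['camera_matrix']; k1=c['k1']
    K=np.asarray(K)
    d=np.c_[(uv[:,0]-K[0,2])/K[0,0],(uv[:,1]-K[1,2])/K[1,1]]
    s=d.copy()
    for _ in range(20): s=d/(1+k1*(s**2).sum(1,keepdims=True))
    V=np.asarray(c['view']);R=V[:3,:3];t=V[:3,3];o=-R.T@t
    r=np.c_[s,np.ones(len(s))]@R
    if z is None:
        L=np.array([c['z_map'][int(round(v)),int(round(u))] for u,v in uv])
    else: L=(z-o[2])/r[:,2]
    return o+r*L[:,None]
def cloud(c):
    h,w=c['z_map'].shape
    u,v=np.meshgrid(np.arange(w),np.arange(h))
    return world(c,np.c_[u.ravel(),v.ravel()]).reshape(h,w,3)
E
python3 - <<'E'
from h import *
s=env.get_state();print(s)
for n in("top","scene","wrist"):
    c=cam(n);cv2.imwrite(f'pics/{n}0.png',c['color']);np.savez(f'{n}0.npz',**c)
    print(n,c['camera_matrix'],c['k1'],c['view'])
a=[cv2.imread(f'pics/{n}0.png') for n in("top","scene")]
E
```

```text
{'clock': 0.0, 'joint_pos': array([1.07539898e+00, 3.13985929e-01, 4.49700942e-02, 1.30359058e+00,
       1.43160109e-05, 1.43119508e+00]), 'qvel': array([-0.00088215, -0.00111685,  0.00043814, -0.00097403, -0.00114169,
        0.00143044]), 'tau': array([ 3.79878220e-04, -4.80622494e+01,  2.98537552e+01,  1.93137926e-02,
       -3.52469567e-05, -1.38656685e-05]), 'tcp_pos': array([0.20005411, 0.53853169, 0.23041347]), 'orientation': array([-2.89347130e-04,  1.76961124e-01,  9.84217426e-01, -8.57573046e-04]), 'wrist_force': array([ 0.83275597,  0.26231931, -0.09126516]), 'ft_torque': array([-0.03302409, -0.02403326, -0.05670276]), 'grip_force': 0.0, 'finger_gap': 0.08546657187319234}
top [[477.70971845   0.         281.08365811]
 [  0.         477.70971845 210.6955249 ]
 [  0.           0.           1.        ]] 0.04551303030729156 [[ 0.00813982 -0.99987549 -0.01351835  0.03411474]
 [-0.99467132 -0.00670653 -0.10287847  0.61090506]
 [ 0.102775    0.01428373 -0.99460207  1.2206234 ]
 [ 0.          0.          0.          1.        ]]
scene [[478.78631361   0.         275.80665566]
 [  0.         478.78631361 204.98761476]
 [  0.           0.           1.        ]] -0.16341749315224083 [[-0.85091862  0.52529552  0.00145729  0.47103885]
 [ 0.3310745   0.53845253 -0.77489261 -0.08421626]
 [-0.40783229 -0.65888808 -0.63209123  1.35536922]
 [ 0.          0.          0.          1.        ]]
wrist [[333.98902317   0.         282.46349586]
 [  0.         333.98902317 209.82033322]
 [  0.           0.           1.        ]] -0.06407171217605936 [[ 0.34949377  0.93693508 -0.00259949 -0.57465018]
 [ 0.90404308 -0.33649315  0.26358768 -0.03278473]
 [ 0.24608983 -0.0944723  -0.96463194  0.3792509 ]
 [ 0.          0.          0.          1.        ]]
```

View pics/top0.png

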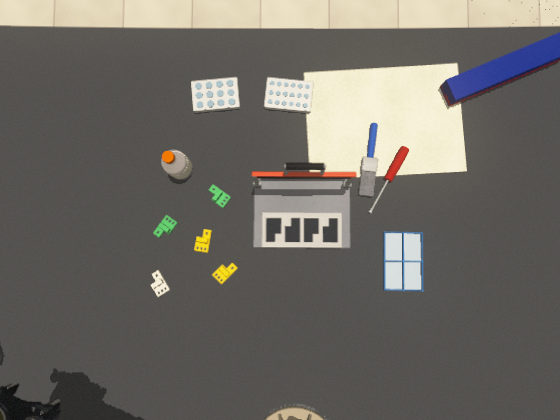

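View pics/scene0.png

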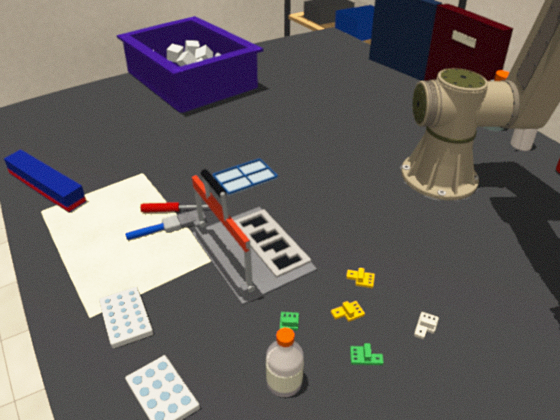

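Top view, left is +y. 
- **Green lookalikes:** (165,226) and (219,195). The leftmost is (165,226).
- **Yellow lookalikes:** (203,240) and (225,272). The one farther from the base is (203,240).
- **White:** (160,284). The pill-block items at (215,95) and (288,95) are not carriers.
- **Pink:** none in view.
- **Press and tray:** the press nest is at (302,230) and the tray at (404,261).

```bash
cat >> h.py <<'E'
def hsvmask(img,col):
    h=cv2.cvtColor(img,cv2.COLOR_BGR2HSV)
    lo,hi={'g':((45,90,40),(85,255,255)),'y':((20,120,80),(34,255,255)),'w':((0,0,150),(180,60,255)),'b':((95,60,60),(125,255,255)),'p':((140,40,80),(179,255,255))}[col]
    return cv2.inRange(h,lo,hi)
def carriers(c,col,amin=60):
    """list of (xyz rib top centre, yaw of carrier +x, rib size, plate offset in rib frame, pixel)"""
    P=cloud(c);m=hsvmask(c['color'],col)
    m=cv2.morphologyEx(m,cv2.MORPH_CLOSE,np.ones((5,5),np.uint8))
    n,L,S,C=cv2.connectedComponentsWithStats(m);out=[]
    for i in range(1,n):
        if S[i,4]<amin: continue
        q=P[L==i]
        if np.ptp(q[:,0])>.12 or np.ptp(q[:,1])>.12: continue
        zb=np.percentile(q[:,2],98)
        r=q[q[:,2]>zb-.006]
        if len(r)<8: continue
        (x,y),(w,h),a=cv2.minAreaRect((r[:,:2]*1000).astype(np.float32))
        a=np.deg2rad(a)
        if w>h: a+=np.pi/2; w,h=h,w    # x axis along the short side
        pl=q[q[:,2]<zb-.011]
        X=np.array([np.cos(a),np.sin(a)])
        Y=np.array([-X[1],X[0]])
        o=(pl[:,:2]*1000-[x,y])
        ox=np.array([(o@X).min()+(o@X).max(),0])
        cx=(o@X).mean();cy=(o@Y).mean()
        if cx>0: a+=np.pi;cx=-cx;cy=-cy
        a=(a+np.pi)%(2*np.pi)-np.pi
        out.append((np.r_[x,y,zb*1000].round(1),round(np.rad2deg(a),1),(round(w,1),round(h,1)),(round(cx,1),round(cy,1)),C[i].round()))
    return out
E
python3 - <<'E'
from h import *
for n in('top','wrist','scene'):
    c=dict(np.load(n+'0.npz'))
    for k in 'gyw':
        for o in carriers(c,k): print(n,k,*o)
c=dict(np.load('top0.npz'))
def rect(x0,y0,x1,y1,col,z):
    m=hsvmask(c['color'],col); mm=np.zeros_like(m);mm[y0:y1,x0:x1]=m[y0:y1,x0:x1]
    v,u=np.nonzero(mm);w=world(c,np.c_[u,v],z)[:,:2]*1000
    return cv2.minAreaRect(w.astype(np.float32))
print('nest',rect(255,205,350,250,'w',.014)); print('tray',rect(375,222,430,300,'b',.012))
print(world(c,[[302,215],[286,230],[175,175]]),world(c,[[305,166]]))
a=c['color'][170:310,130:260];cv2.imwrite('pics/crop0.png',cv2.resize(a,None,fx=4,fy=4,interpolation=2))
E
```

```text
top y [453.2 186.9  25.7] -42.5 (11.6, 32.0) (np.float64(-5.0), np.float64(-3.0)) [224. 272.]Traceback (most recent call last):
  File "<stdin>", line 5, in <module>
  File "h.py", line 45, in carriers
    ox=np.array([(o@X).min()+(o@X).max(),0])
                 ~~~~~~~~~^^
    return umr_minimum(a, axis, None, out, keepdims, initial, where)
ValueError: zero-size array to reduction operation minimum which has no identity
```

View pics/wrist0.png

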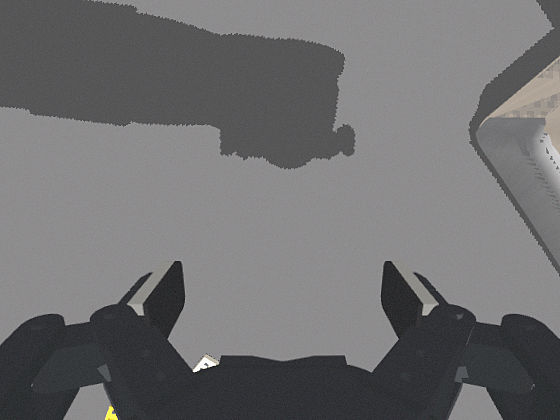

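The wrist view shows only bare bench, the fingers, and slivers of white (205,362) and yellow (112,412). I'll fix the helper.

```bash
sed -i '/ox=np.array/d; s/if len(r)<8: continue/if len(r)<8 or (q[:,2]<zb-.011).sum()<8: continue/' h.py
cat > m.py <<'E'
from h import *
for n in('top','scene'):
    c=dict(np.load(n+'0.npz'))
    for k in 'gyw':
        for o in carriers(c,k): print(n,k,*o)
c=dict(np.load('top0.npz'))
def rect(x0,y0,x1,y1,col,z):
    m=hsvmask(c['color'],col); mm=np.zeros_like(m);mm[y0:y1,x0:x1]=m[y0:y1,x0:x1]
    v,u=np.nonzero(mm);w=world(c,np.c_[u,v],z)[:,:2]*1000
    return cv2.minAreaRect(w.astype(np.float32))
print('nest',rect(255,205,350,250,'w',.014)); print('tray',rect(375,222,430,300,'b',.012))
print(world(c,[[302,215],[286,230],[175,175]]),world(c,[[305,166]]))
c=dict(np.load('wrist0.npz'));V=c['view'];print('wristcam',-V[:3,:3].T@V[:3,3],V[2,:3])
c=dict(np.load('top0.npz'))
a=c['color'][170:310,130:260];cv2.imwrite('pics/crop0.png',cv2.resize(a,None,fx=4,fy=4,interpolation=2))
E
python3 m.py
```

```text
top y [453.2 186.9  25.7] -42.5 (11.6, 32.0) (np.float64(-5.0), np.float64(-3.0)) [224. 272.]
scene g [653.2 209.2  26.5] 56.2 (12.8, 29.7) (np.float64(-12.7), np.float64(2.2)) [289. 320.]
scene w [-406.5 -331.4  253.9] -0.5 (12.8, 67.2) (np.float64(-1.9), np.float64(14.9)) [463.  38.]
nest ((572.3770141601562, -16.612075805664062), (111.3941879272461, 249.55697631835938), 0.37369802594184875)
tray ((483.1390686035156, -281.05474853515625), (103.73736572265625, 155.13331604003906), 89.10102844238281)
[[ 0.60158542 -0.01677963  0.01155606]
 [ 0.56194856  0.02552724  0.00174268]
 [ 0.69744483  0.31156991  0.06634047]] [[ 0.68936342 -0.01636195  0.23520581]]
wristcam [0.13714567 0.56320678 0.37298539] [ 0.24608983 -0.0944723  -0.96463194]
```

View pics/crop0.png

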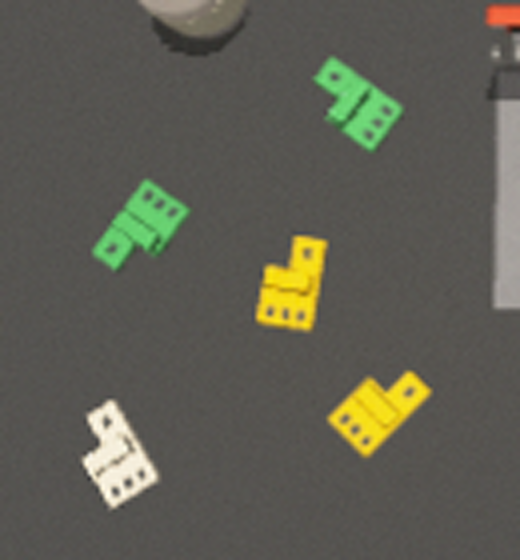

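The crop confirms the choice: target green at left (140,225), target yellow at (290,285), white at (118,455), all rib up with the cut on the same hand. I'll measure poses from the outlines, with the nest restricted to its bright part.

```bash
cat >> h.py <<'E'
def outline(c,col,z=.010,amin=60,V=None):
    """carriers by silhouette on plane z: (centre mm, yaw deg, size, centroid offset, pixel)"""
    m=hsvmask(c['color'],col)
    if V: m=cv2.inRange(cv2.cvtColor(c['color'],cv2.COLOR_BGR2HSV),(0,0,V),(180,60,255))
    m=cv2.morphologyEx(m,cv2.MORPH_CLOSE,np.ones((3,3),np.uint8))
    n,L,S,C=cv2.connectedComponentsWithStats(m);out=[]
    for i in range(1,n):
        if S[i,4]<amin: continue
        v,u=np.nonzero(L==i);q=world(c,np.c_[u,v],z)[:,:2]*1000
        (x,y),(w,h),a=cv2.minAreaRect(q.astype(np.float32));a=np.deg2rad(a)
        if h>w: a+=np.pi/2;w,h=h,w
        if not(50<w<75 and 28<h<50): continue
        X=np.array([np.cos(a),np.sin(a)]);Y=np.array([-X[1],X[0]])
        o=q.mean(0)-[x,y];cx,cy=o@X,o@Y
        if cx>0:a+=np.pi;cx,cy=-cx,-cy
        a=(a+np.pi)%(2*np.pi)-np.pi
        out.append((np.r_[x,y].round(1),round(float(np.rad2deg(a)),1),(round(w,1),round(h,1)),(round(float(cx),1),round(float(cy),1)),C[i].round()))
    return out
def tooldelta(s,xyz,yaw_y=None):
    """tool-axes shift (mm) to put TCP at world xyz (mm), tool pointing down"""
    from scipy.spatial.transform import Rotation as R
    q=s['orientation'];r=R.from_quat(np.r_[q[1:],q[0]])
    d=r.inv().apply(np.asarray(xyz,float)-np.asarray(s['tcp_pos'])*1000)
    M=r.as_matrix();ty=np.arctan2(M[1,1],M[0,1]);turn=None
    if yaw_y is not None:
        dy=np.deg2rad(yaw_y)-ty; dy=(dy+np.pi/2)%np.pi-np.pi/2
        turn=(round(-dy,4),'alt',round(-dy+np.pi,3),round(-dy-np.pi,3))
    return d.round(1),'turnz',turn,'tooly deg',round(float(np.rad2deg(ty)),1),'j6',np.round(s['joint_pos'][5],2)
E
python3 - <<'E'
from h import *
c=dict(np.load('top0.npz'))
for k in 'gyw':
    for o in outline(c,k): print(k,*o)
hs=cv2.cvtColor(c['color'],cv2.COLOR_BGR2HSV)
print(hs[244,300],hs[205,300],c['color'][230,272],c['color'][220,282])
m=cv2.inRange(hs,(0,0,205),(180,60,255));mm=0*m;mm[205:250,255:350]=m[205:250,255:350]
v,u=np.nonzero(mm);w=world(c,np.c_[u,v],.014)[:,:2]*1000
print(cv2.minAreaRect(w.astype(np.float32)))
# dark pockets
d=cv2.inRange(c['color'],(0,0,0),(60,60,60));dd=0*d;dd[213:247,263:342]=d[213:247,263:342]
n,L,S,C=cv2.connectedComponentsWithStats(dd)
for i in range(1,n):
    if S[i,4]>40:
        v,u=np.nonzero(L==i);w=world(c,np.c_[u,v],.014)[:,:2]*1000
        r=cv2.minAreaRect(w.astype(np.float32));print('pocket',np.round(r[0],1),np.round(r[1],1),round(r[2],1),'centroid off',(w.mean(0)-r[0]).round(1))
s=env.get_state()
for t in ([500,240,300],):print(tooldelta(s,t,0))
E
```

```text
g [652.4 209.5] 54.2 (60.6, 35.9) (-3.7, -1.7) [219. 196.]
g [566.4 347.4] 145.6 (60.1, 38.0) (-3.2, -1.8) [165. 226.]
y [533.3 247. ] -8.1 (62.0, 38.9) (-3.2, -2.0) [203. 241.]
y [452.3 186.7] -44.5 (61.1, 35.5) (-3.3, -1.8) [224. 272.]
w [419.6 361.6] 32.8 (60.9, 37.5) (-3.6, -2.1) [159. 284.]
[ 19  28 222] [ 15  16 161] [62 64 62] [203 218 225]
((563.0535278320312, -15.072120666503906), (209.4130859375, 90.2092056274414), 89.7209701538086)
(array([-385.1, -175.6,  -69.2]), 'turnz', (np.float64(1.215), 'alt', np.float64(4.357), np.float64(-1.927)), 'tooly deg', 69.6, 'j6', np.float64(1.43))
```

```bash
python3 - <<'E'
from h import *
c=dict(np.load('top0.npz'))
d=cv2.inRange(c['color'],(0,0,0),(110,110,110));dd=0*d;dd[214:245,264:341]=d[214:245,264:341]
n,L,S,C=cv2.connectedComponentsWithStats(dd)
for i in range(1,n):
    if S[i,4]>40:
        v,u=np.nonzero(L==i);w=world(c,np.c_[u,v],.014)[:,:2]*1000
        r=cv2.minAreaRect(w.astype(np.float32));print('pocket',np.round(r[0],1),np.round(r[1],1),round(r[2],1),'centroid off',(w.mean(0)-r[0]).round(1))
print(tooldelta(env.get_state(),[420,362,150],32.8))
E
```

```text
pocket [562.3  59.1] [36.  62.3] 87.9 centroid off [3.6 1.6]
pocket [562.7   9.6] [61.  37.1] 0.2 centroid off [-4.2 -2.3]
pocket [561.7 -39.3] [58.4 34.4] 0.2 centroid off [3.4 1.9]
pocket [562.1 -89.5] [34.3 58.6] 89.8 centroid off [-3.5 -1.9]
(array([-267.7,  -88.9,   80.7]), 'turnz', (np.float64(0.6425), 'alt', np.float64(3.784), np.float64(-2.499)), 'tooly deg', 69.6, 'j6', np.float64(1.43))
```

Emit:
apply_moves([
  {"xyz": [-268,-89,81],"turn": [0,0,0.6425],"grip": 0.6},
  {"xyz": [-268,-89,81],"turn": [0,0,0.6425],"grip": 0.6},
  {"xyz": [-268,-89,81],"turn": [0,0,0.6425],"grip": 0.6},
  {"xyz": [-268,-89,81],"turn": [0,0,0.6425],"grip": 0.6},
  {"xyz": [-268,-89,81],"turn": [0,0,0.6425],"grip": 0.6},
  {"xyz": [-268,-89,81],"turn": [0,0,0.6425],"grip": 0.6},
  {"xyz": [-268,-89,81],"turn": [0,0,0.6425],"grip": 0.6},
  {"xyz": [-268,-89,81],"turn": [0,0,0.6425],"grip": 0.6},
  {"xyz": [-268,-89,81],"turn": [0,0,0.6425],"grip": 0.6},
  {"xyz": [-268,-89,81],"turn": [0,0,0.6425],"grip": 0.6},
  {"xyz": [-268,-89,81],"turn": [0,0,0.6425],"grip": 0.6},
  {"xyz": [-268,-89,81],"turn": [0,0,0.6425],"grip": 0.6},
])

```text
clock: 1.15
tcp_pos: [0.4196, 0.3634, 0.1508]
orientation: [0.0, 0.478, 0.879, 0.0]
wrist_force: [0.6, 0.1, -0.2]
finger_gap: 0.0515
grip_force: 0.0
```

```bash
cat > look.py <<'E'
import sys
from h import *
s=env.get_state();print('t',round(s['clock'],2),(s['tcp_pos']*1000).round(1),'gap',round(s['finger_gap']*1000,1),'grip',round(float(s['grip_force']),1),'F',s['wrist_force'].round(1))
c=cam('wrist');cv2.imwrite(f'pics/{sys.argv[1]}.png',c['color']);np.savez('last.npz',**c)
for k in sys.argv[2]:
    for o in outline(c,k,z=float(sys.argv[3])/1000 if len(sys.argv)>3 else .008,amin=400): print(k,*o); x,y=o[0]; print('  ',tooldelta(s,[x,y,12],o[1]))
    for o in carriers(c,k,400): print(' rib',k,*o)
E
python3 look.py w1 w
```

```text
t 1.15 [419.6 363.4 150.8] gap 51.5 grip 0.0 F [ 0.6  0.1 -0.2]
w [302.9 286.6] 63.1 (52.1, 42.1) (-1.8, -1.8) [126. 203.]
   (array([  -1.1, -139.8,  138.7]), 'turnz', (np.float64(-0.5265), 'alt', np.float64(2.615), np.float64(-3.668)), 'tooly deg', 32.9, 'j6', np.float64(1.57))
w [523.5 412.4] 26.6 (54.9, 34.0) (-0.5, 3.1) [409. 212.]
   (array([-15.4, 113.8, 138.9]), 'turnz', (np.float64(0.1105), 'alt', np.float64(3.252), np.float64(-3.031)), 'tooly deg', 32.9, 'j6', np.float64(1.57))
w [592.  441.6] 117.2 (59.5, 36.1) (-0.2, 1.0) [484. 228.]
   (array([-28.2, 187.1, 138.9]), 'turnz', (np.float64(-1.4707), 'alt', np.float64(1.671), np.float64(-4.612)), 'tooly deg', 32.9, 'j6', np.float64(1.57))
w [250.1 183. ] -161.2 (69.2, 41.7) (-1.1, -1.5) [ 35. 258.]
   (array([ -59.3, -240.4,  138.6]), 'turnz', (np.float64(0.2467), 'alt', np.float64(3.388), np.float64(-2.895)), 'tooly deg', 32.9, 'j6', np.float64(1.57))
```

View pics/w1.png

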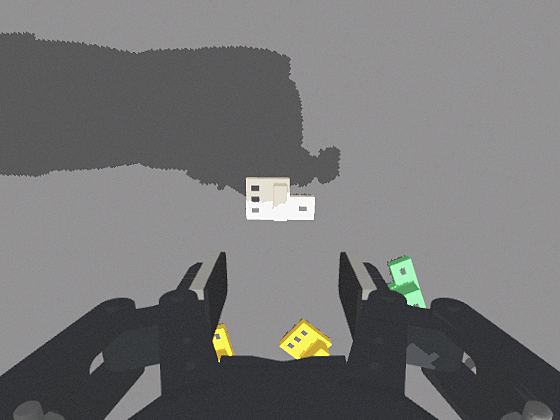

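The picture shows white at (281,199), half in shadow, with fingers at (205,270) and (355,270), yellow at (305,340) and green at (405,280). I'll raise the white threshold.

```bash
python3 - <<'E'
from h import *
c=dict(np.load('last.npz'));s=env.get_state()
print(c['color'][[182,200,212,150,205]][:,[265,270,305,330]].tolist())
for V in(170,185):
  for o in outline(c,'w',.008,400,V): print(*o);x,y=o[0]; print('  ',tooldelta(s,[x,y,12],o[1]))
P=cloud(c); print((P[[185,212,212,150],[282,282,305,330]]*1000).round(1))
E
```

```text
[[[215, 225, 230], [210, 223, 227], [86, 88, 87], [154, 152, 155]], [[209, 223, 227], [203, 218, 224], [247, 247, 247], [147, 145, 146]], [[247, 247, 247], [247, 247, 247], [250, 250, 250], [147, 145, 145]], [[93, 91, 92], [88, 89, 88], [83, 83, 82], [86, 86, 84]], [[247, 247, 247], [248, 248, 248], [254, 255, 254], [146, 142, 146]]]
[418.3 361.9] 31.2 (60.4, 38.4) (-3.2, -1.5) [277. 201.]
   (array([ -0.6,  -2. , 138.8]), 'turnz', (np.float64(0.0304), 'alt', np.float64(3.172), np.float64(-3.111)), 'tooly deg', 32.9, 'j6', np.float64(1.56))
[418.  361.6] 32.8 (60.5, 37.9) (-2.8, -1.5) [277. 201.]
   (array([ -0.7,  -2.4, 138.8]), 'turnz', (np.float64(0.0024), 'alt', np.float64(3.144), np.float64(-3.139)), 'tooly deg', 32.9, 'j6', np.float64(1.56))
[[4.112e+02 3.757e+02 2.210e+01]
 [4.236e+02 3.564e+02 2.280e+01]
 [4.430e+02 3.640e+02 7.900e+00]
 [4.317e+02 4.208e+02 3.000e-01]]
```

Emit:
apply_moves([
  {"xyz": [-0.5,-2,40],"turn": [0,0,0.01],"grip": 0.45},
  {"xyz": [-0.5,-2,80],"turn": [0,0,0.01],"grip": 0.45},
  {"xyz": [-0.5,-2,115],"turn": [0,0,0.01],"grip": 0.45},
  {"xyz": [-0.5,-2,130],"turn": [0,0,0.01],"grip": 0.45},
  {"xyz": [-0.5,-2,140],"turn": [0,0,0.01],"grip": 0.45},
  {"xyz": [-0.5,-2,140],"turn": [0,0,0.01],"grip": 0.45},
  {"xyz": [-0.5,-2,140],"turn": [0,0,0.01],"grip": 0},
  {"xyz": [-0.5,-2,140],"turn": [0,0,0.01],"grip": 0},
  {"xyz": [-0.5,-2,140],"turn": [0,0,0.01],"grip": 0},
  {"xyz": [-0.5,-2,140],"turn": [0,0,0.01],"grip": 0},
  {"xyz": [-0.5,-2,140],"turn": [0,0,0.01],"grip": 0},
  {"xyz": [-0.5,-2,140],"turn": [0,0,0.01],"grip": 0},
], force=50)

```text
clock: 2.2
tcp_pos: [0.4205, 0.3619, 0.0123]
orientation: [0.001, 0.483, 0.876, 0.002]
wrist_force: [-0.7, 0.8, 6.1]
finger_gap: 0.0109
grip_force: 51.4
```

```bash
python3 - <<'E'
from h import *
print(tooldelta(env.get_state(),[562.5,60,110],0))
E
```

```text
(array([-331. ,  -40.5,  -98.1]), 'turnz', (np.float64(0.5626), 'alt', np.float64(3.704), np.float64(-2.579)), 'tooly deg', 32.2, 'j6', np.float64(1.57))
```

Emit:
apply_moves([
  {"xyz": [0,0,-35],"turn": [0,0,0],"grip": 0},
  {"xyz": [0,0,-75],"turn": [0,0,0],"grip": 0},
  {"xyz": [-20,-4,-98],"turn": [0,0,0.1],"grip": 0},
  {"xyz": [-60,-8,-98],"turn": [0,0,0.2],"grip": 0},
  {"xyz": [-100,-14,-98],"turn": [0,0,0.3],"grip": 0},
  {"xyz": [-140,-20,-98],"turn": [0,0,0.4],"grip": 0},
  {"xyz": [-180,-25,-98],"turn": [0,0,0.5],"grip": 0},
  {"xyz": [-220,-30,-98],"turn": [0,0,0.5626],"grip": 0},
  {"xyz": [-260,-34,-98],"turn": [0,0,0.5626],"grip": 0},
  {"xyz": [-300,-38,-98],"turn": [0,0,0.5626],"grip": 0},
  {"xyz": [-331,-40.5,-98],"turn": [0,0,0.5626],"grip": 0},
  {"xyz": [-331,-40.5,-98],"turn": [0,0,0.5626],"grip": 0},
])

```text
clock: 3.2
tcp_pos: [0.5649, 0.0537, 0.109]
orientation: [0.002, 0.709, 0.705, 0.001]
wrist_force: [0.1, 0.1, -1.0]
finger_gap: 0.0102
grip_force: 54.6
```

```bash
python3 look.py w2 gy >/dev/null; python3 - <<'E'
from h import *
s=env.get_state();print((s['tcp_pos']*1000).round(1),s['finger_gap'],s['grip_force'],s['joint_pos'].round(2))
print(tooldelta(s,[562.5,10,100],0))
E
```

```text
[563.1  56.  108.8] 0.009981604130549614 54.55258905887604 [-0.04  0.36 -0.2   1.01 -0.    1.53]
(array([-46. ,  -0.4,   8.8]), 'turnz', (np.float64(-0.0053), 'alt', np.float64(3.136), np.float64(-3.147)), 'tooly deg', -0.3, 'j6', np.float64(1.53))
```

View pics/w2.png

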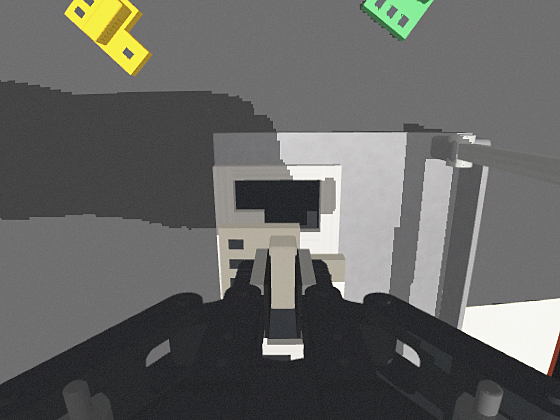

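The picture shows the carrier held by its rib at (285,240). Pocket 0's dark floor spans (235..320,180..225), and the nest corners are at (215,165) and (341,163). I'll compute nest and held-carrier edges on their planes.

```bash
python3 - <<'E'
from h import *
c=dict(np.load('last.npz'))
g=cv2.cvtColor(c['color'],cv2.COLOR_BGR2GRAY).astype(int)
print('row172',[(u,int(g[172,u]),int(g[172,u+1])) for u in range(200,360) if abs(g[172,u+1]-g[172,u])>12])
for col in(225,240,262,300,330):print('col',col,[(v,int(g[v,col]),int(g[v+1,col])) for v in range(150,260) if abs(g[v+1,col]-g[v,col])>15])
for r in(195,232,265,):print('row',r,[(u,int(g[r,u]),int(g[r,u+1])) for u in range(205,360) if abs(g[r,u+1]-g[r,u])>15])
print((world(c,[[214,164],[341,164],[235,180],[320,180]],.014)*1000).round(1))
E
python3 - <<'E'
import cv2
a=cv2.imread('pics/w2.png')[150:310,195:365];cv2.imwrite('pics/w2c.png',cv2.resize(a,None,fx=4,fy=3.7,interpolation=0))
E
```

```text
row172 [(211, 62, 76), (212, 76, 150), (289, 148, 255), (340, 244, 223), (341, 223, 190)]
col 225 [(165, 115, 138), (227, 142, 167)]
col 240 [(165, 121, 139), (179, 162, 102), (180, 102, 23), (208, 31, 95), (209, 95, 126), (211, 123, 145), (227, 143, 172), (238, 186, 123), (239, 123, 62), (247, 61, 44), (248, 44, 139), (249, 139, 173), (258, 190, 94), (259, 94, 55)]
col 262 [(165, 123, 145), (178, 153, 137), (179, 137, 78), (180, 78, 34), (208, 30, 95), (209, 95, 124), (211, 128, 152), (227, 142, 167), (247, 183, 150), (248, 150, 112)]
col 300 [(163, 206, 148), (164, 148, 167), (165, 167, 241), (178, 252, 218), (179, 218, 91), (180, 91, 28), (224, 23, 52), (227, 69, 94), (228, 94, 127), (231, 126, 227), (247, 255, 224), (248, 224, 130), (249, 130, 107)]
col 330 [(163, 207, 157), (165, 164, 242), (176, 250, 216), (177, 216, 138), (213, 137, 240), (252, 242, 219), (253, 219, 154), (259, 141, 175)]
row 195 [(213, 55, 130), (214, 130, 155), (232, 154, 137), (234, 125, 91), (235, 91, 31), (318, 35, 74), (319, 74, 125), (320, 125, 145), (334, 143, 166), (335, 166, 255), (339, 244, 223), (340, 223, 190)]
row 232 [(215, 108, 126), (216, 126, 150), (218, 159, 176), (299, 174, 227), (300, 227, 243), (338, 243, 179)]
row 265 [(217, 100, 175), (218, 175, 252), (219, 252, 196), (220, 196, 168), (228, 181, 124), (229, 124, 65), (252, 26, 97), (253, 97, 115), (265, 107, 24), (270, 20, 195), (271, 195, 178), (294, 189, 5), (295, 5, 34), (299, 27, 106), (311, 111, 91), (312, 91, 35), (325, 34, 50), (326, 50, 133), (327, 133, 183)]
[[516.1  90.5  14. ]
 [606.6  89.7  14. ]
 [530.6  78.8  14. ]
 [591.9  78.3  14. ]]
```

View pics/w2c.png

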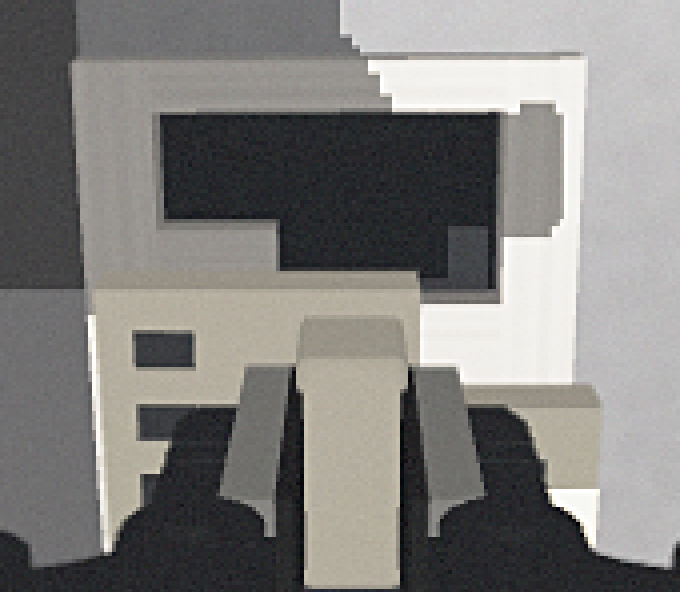

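```bash
python3 - <<'E'
from h import *
c=dict(np.load('last.npz'));s=env.get_state();print((s['tcp_pos']*1000).round(1),s['orientation'].round(3))
print('plate top z104.5',(world(c,[[218.5,223.5],[299.7,223.5],[299.7,231],[220,258],[345,258]],.1047)*1000).round(1))
print('plate near edge (z96 / 104) row 223, 227',(world(c,[[218.5,223.5],[260,227.5]],.0965)*1000).round(1),(world(c,[[260,227.5]],.1045)*1000).round(1))
print('rib top ends',(world(c,[[270,247],[297,247]],.1205)*1000).round(1))
c=cam('wrist');np.savez('last2.npz',**c)
s=env.get_state();print((s['tcp_pos']*1000).round(1),s['orientation'].round(3))
E
```

```text
[563.1  56.  108.8] [0.001 0.709 0.705 0.001]
plate top z104.5 [[535.   75.  104.7]
 [572.5  74.7 104.7]
 [572.5  71.1 104.7]
 [534.6  57.8 104.7]
 [594.2  57.2 104.7]]
plate near edge (z96 / 104) row 223, 227 [[533.3  72.4  96.5]
 [553.5  70.2  96.5]] [[554.1  72.9 104.5]]
rib top ends [[559.2  69.6 120.5]
 [570.5  69.5 120.5]]
[561.8  57.7 108.5] [0.    0.708 0.706 0.   ]
```

Emit:
apply_moves([
  {"xyz": [-25,0,15],"turn": [0,0,0],"grip": 0},
  {"xyz": [-49,0,40],"turn": [0,0,0],"grip": 0},
  {"xyz": [-49,0,65],"turn": [0,0,0],"grip": 0},
  {"xyz": [-49,0,65],"turn": [0,0,0],"grip": 0},
  {"xyz": [-49,0,65],"turn": [0,0,0],"grip": 0},
  {"xyz": [-49,0,65],"turn": [0,0,0],"grip": 0},
  {"xyz": [-49,0,65],"turn": [0,0,0],"grip": 0},
  {"xyz": [-49,0,65],"turn": [0,0,0],"grip": 0},
])

```text
clock: 3.97
tcp_pos: [0.5626, 0.0109, 0.045]
orientation: [0.001, 0.707, 0.708, 0.001]
wrist_force: [-0.2, -0.5, -1.2]
finger_gap: 0.0107
grip_force: 54.6
```

```bash
python3 - <<'E'
from h import *
c=cam('wrist');cv2.imwrite('pics/w3.png',c['color']);np.savez('last.npz',**c)
s=env.get_state();print((s['tcp_pos']*1000).round(1),s['orientation'].round(4),s['wrist_force'].round(1));print(tooldelta(s,[562.0,9.1,19],0))
a=c['color'][150:310,195:365];cv2.imwrite('pics/w3c.png',cv2.resize(a,None,fx=4,fy=3.7,interpolation=0))
E
```

```text
[562.4  10.8  44.8] [0.001  0.7067 0.7075 0.0008] [-0.3  0.7 -0.5]
(array([-1.7, -0.5, 25.8]), 'turnz', (np.float64(0.0011), 'alt', np.float64(3.143), np.float64(-3.141)), 'tooly deg', 0.1, 'j6', np.float64(1.45))
```

View pics/w3c.png

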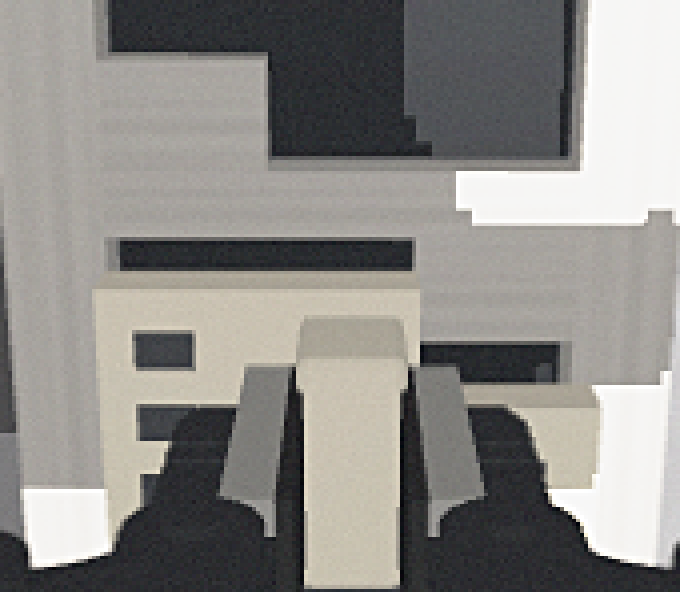

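The crop shows the carrier at (285,235) above pocket 1, correctly oriented: the tab is to the right and the cut is nearest the camera.

```bash
python3 - <<'E'
from h import *
c=dict(np.load('last.npz'))
print('pocket',(world(c,[[221.7,214.3],[337.7,242]],.014)*1000).round(1))
print('plate',(world(c,[[220,258],[345,258],[260,227.5]],.0405)*1000).round(1))
E
```

```text
pocket [[529.2  28.7  14. ]
 [592.7  12.7  14. ]]
plate [[532.2  14.7  40.5]
 [591.9  14.7  40.5]
 [551.6  30.   40.5]]
```

Emit:
apply_moves([
  {"xyz": [-3,-0.9,4],"turn": [0,0,0],"grip": 0},
  {"xyz": [-3,-0.9,8],"turn": [0,0,0],"grip": 0},
  {"xyz": [-3,-0.9,14],"turn": [0,0,0],"grip": 0},
  {"xyz": [-3,-0.9,18],"turn": [0,0,0],"grip": 0},
  {"xyz": [-3,-0.9,22],"turn": [0,0,0],"grip": 0},
  {"xyz": [-3,-0.9,25],"turn": [0,0,0],"grip": 0},
  {"xyz": [-3,-0.9,25],"turn": [0,0,0],"grip": 0},
  {"xyz": [-3,-0.9,25],"turn": [0,0,0],"grip": 0},
])

```text
clock: 4.68
tcp_pos: [0.5601, 0.0072, 0.0183]
orientation: [-0.0, 0.707, 0.707, -0.0]
wrist_force: [-2.3, 0.4, 3.5]
finger_gap: 0.0103
grip_force: 55.1
```

Emit:
apply_moves([
  {"xyz": [0,0,0],"turn": [0,0,0],"grip": 0.35},
  {"xyz": [0,0,0],"turn": [0,0,0],"grip": 0.35},
  {"xyz": [0,0,0],"turn": [0,0,0],"grip": 0.35},
  {"xyz": [0,0,-20],"turn": [0,0,0],"grip": 0.35},
  {"xyz": [0,0,-60],"turn": [0,0,0],"grip": 0.5},
  {"xyz": [0,0,-100],"turn": [0,0,0],"grip": 0.5},
  {"xyz": [30,-4,-125],"turn": [0,0,0.05],"grip": 0.5},
  {"xyz": [70,-8,-132],"turn": [0,0,0.1],"grip": 0.5},
  {"xyz": [110,-12,-132],"turn": [0,0,0.14],"grip": 0.5},
  {"xyz": [150,-17,-132],"turn": [0,0,0.14],"grip": 0.5},
  {"xyz": [190,-22,-132],"turn": [0,0,0.14],"grip": 0.5},
  {"xyz": [230,-26,-132],"turn": [0,0,0.14],"grip": 0.5},
])

```text
clock: 5.68
tcp_pos: [0.5341, 0.239, 0.1505]
orientation: [0.0, 0.755, 0.656, 0.0]
wrist_force: [0.3, -0.5, -0.1]
finger_gap: 0.0426
grip_force: 0.0
```

Emit:
apply_moves([
  {"xyz": [10,-1,0],"turn": [0,0,0],"grip": 0.5},
  {"xyz": [10,-1,0],"turn": [0,0,0],"grip": 0.5},
  {"xyz": [10,-1,0],"turn": [0,0,0],"grip": 0.5},
  {"xyz": [10,-1,0],"turn": [0,0,0],"grip": 0.5},
  {"xyz": [10,-1,0],"turn": [0,0,0],"grip": 0.5},
])

```text
clock: 6.1
tcp_pos: [0.5352, 0.2457, 0.1502]
orientation: [0.0, 0.756, 0.655, -0.0]
wrist_force: [0.0, -0.5, 0.7]
finger_gap: 0.0428
grip_force: 0.0
```

```bash
python3 look.py w4 gy; python3 - <<'E'
from h import *
c=cam('top');np.savez('top1.npz',**c)
for k in 'gyw':
    for o in outline(c,k,V=185 if k=='w' else None): print(k,*o)
a=c['color'][150:310,130:360];b=np.load('last.npz')['color']
a=cv2.resize(a,(560,390))
cv2.imwrite('pics/j4.png',cv2.resize(np.vstack([a,b[100:]]),(480,600)))
E
```

```text
t 6.1 [535.2 245.7 150.2] gap 42.8 grip 0.0 F [ 0.  -0.5  0.7]
g [647.3 215.3] -7.2 (54.2, 45.0) (-2.1, -0.8) [410. 215.]
   (array([-14.2, 115.3, 138.1]), 'turnz', (np.float64(-0.0164), 'alt', np.float64(3.125), np.float64(-3.158)), 'tooly deg', -8.1, 'j6', np.float64(2.01))
 rib g [557.7 337.6  24.4] -35.0 (12.1, 55.5) (np.float64(-3.9), np.float64(4.8)) [296.  76.]
y [532.1 247.1] -8.2 (60.2, 37.8) (-2.8, -1.2) [277. 199.]
   (array([  1. ,  -3.2, 138.2]), 'turnz', (np.float64(0.0011), 'alt', np.float64(3.143), np.float64(-3.141)), 'tooly deg', -8.1, 'j6', np.float64(2.01))
 rib y [535.8 273.1  24.8] -8.3 (10.9, 81.7) (np.float64(-3.4), np.float64(-27.2)) [277. 199.]
g [652.4 209.5] 54.2 (60.6, 35.9) (-3.7, -1.7) [219. 196.]
y [533.4 247. ] -8.1 (61.8, 38.9) (-3.2, -2.1) [203. 241.]
y [452.3 186.7] -44.5 (61.1, 35.5) (-3.3, -1.8) [224. 272.]
```

View pics/j4.png

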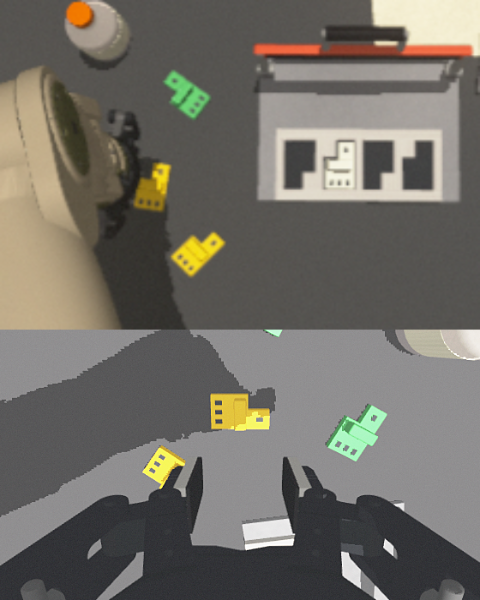

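The combined picture shows white seated in pocket 1 (340,165 in the top half). Yellow is between the fingers at (240,410), and the bystanders are undisturbed.

Emit:
apply_moves([
  {"xyz": [1.5,-2.3,40],"turn": [0,0,0],"grip": 0.45},
  {"xyz": [1.5,-2.3,80],"turn": [0,0,0],"grip": 0.45},
  {"xyz": [1.5,-2.3,115],"turn": [0,0,0],"grip": 0.45},
  {"xyz": [1.5,-2.3,130],"turn": [0,0,0],"grip": 0.45},
  {"xyz": [1.5,-2.3,139],"turn": [0,0,0],"grip": 0.45},
  {"xyz": [1.5,-2.3,139],"turn": [0,0,0],"grip": 0.45},
  {"xyz": [1.5,-2.3,139],"turn": [0,0,0],"grip": 0},
  {"xyz": [1.5,-2.3,139],"turn": [0,0,0],"grip": 0},
  {"xyz": [1.5,-2.3,139],"turn": [0,0,0],"grip": 0},
  {"xyz": [1.5,-2.3,139],"turn": [0,0,0],"grip": 0},
  {"xyz": [1.5,-2.3,139],"turn": [0,0,0],"grip": 0},
  {"xyz": [1.5,-2.3,139],"turn": [0,0,0],"grip": 0},
], force=50)

```text
clock: 7.2
tcp_pos: [0.5346, 0.2494, 0.0133]
orientation: [0.001, 0.755, 0.656, 0.002]
wrist_force: [-0.3, -0.8, 6.2]
finger_gap: 0.0104
grip_force: 51.3
```

```bash
python3 - <<'E'
from h import *
s=env.get_state();print((s['tcp_pos']*1000).round(1));print(tooldelta(s,[561.5,-92,48],0))
E
```

```text
[534.6 249.4  13.3]
(array([-334.2,   74.5,  -34.8]), 'turnz', (np.float64(-0.1401), 'alt', np.float64(3.001), np.float64(-3.282)), 'tooly deg', -8.0, 'j6', np.float64(2.01))
```

Emit:
apply_moves([
  {"xyz": [0,0,-35],"turn": [0,0,0],"grip": 0},
  {"xyz": [0,0,-70],"turn": [0,0,0],"grip": 0},
  {"xyz": [-35,8,-75],"turn": [0,0,-0.07],"grip": 0},
  {"xyz": [-75,17,-75],"turn": [0,0,-0.14],"grip": 0},
  {"xyz": [-115,26,-75],"turn": [0,0,-0.14],"grip": 0},
  {"xyz": [-155,35,-75],"turn": [0,0,-0.14],"grip": 0},
  {"xyz": [-195,44,-75],"turn": [0,0,-0.14],"grip": 0},
  {"xyz": [-235,53,-75],"turn": [0,0,-0.14],"grip": 0},
  {"xyz": [-275,62,-75],"turn": [0,0,-0.14],"grip": 0},
  {"xyz": [-310,70,-70],"turn": [0,0,-0.14],"grip": 0},
  {"xyz": [-334,74.5,-55],"turn": [0,0,-0.14],"grip": 0},
  {"xyz": [-334,74.5,-35],"turn": [0,0,-0.14],"grip": 0},
])

```text
clock: 8.2
tcp_pos: [0.5628, -0.0979, 0.0482]
orientation: [0.003, 0.709, 0.705, 0.001]
wrist_force: [0.5, -0.1, -0.6]
finger_gap: 0.0107
grip_force: 50.4
```

Emit:
apply_moves([
  {"xyz": [0,0,0],"turn": [0,0,0],"grip": 0},
  {"xyz": [0,0,0],"turn": [0,0,0],"grip": 0},
  {"xyz": [0,0,0],"turn": [0,0,0],"grip": 0},
  {"xyz": [0,0,0],"turn": [0,0,0],"grip": 0},
])

```text
clock: 8.53
tcp_pos: [0.5607, -0.0913, 0.0476]
orientation: [0.001, 0.707, 0.708, 0.0]
wrist_force: [-0.3, -0.3, -0.4]
finger_gap: 0.0099
grip_force: 50.4
```

```bash
cat > fit.py <<'E'
import sys
from h import *
c=cam('wrist');np.savez('last.npz',**c)
s=env.get_state();print((s['tcp_pos']*1000).round(1),s['orientation'].round(4),round(s['finger_gap']*1000,1))
a=c['color'][150:310,195:365];cv2.imwrite(f'pics/{sys.argv[1]}.png',cv2.resize(a,None,fx=4,fy=3.7,interpolation=0))
E
python3 fit.py y3c
```

```text
[560.8 -91.3  47.6] [8.000e-04 7.066e-01 7.077e-01 5.000e-04] 10.3
```

View pics/y3c.png

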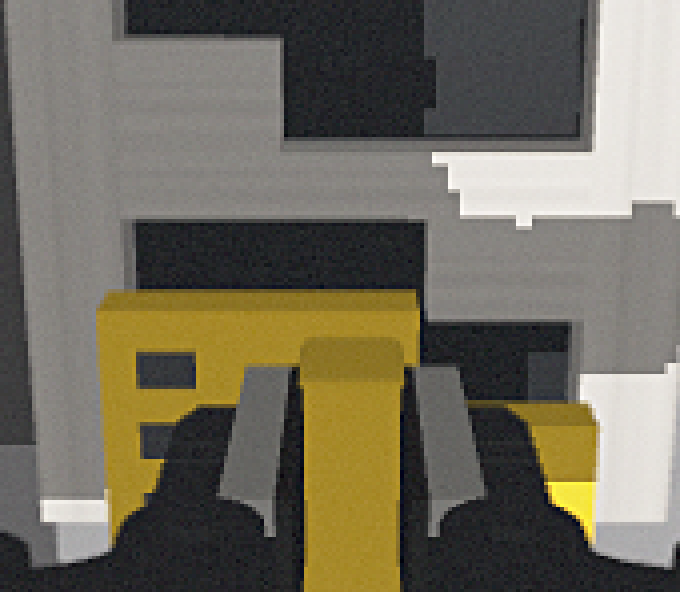

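The crop shows yellow at (285,235) above pocket 3, oriented correctly. It has to shift a few mm toward +y and +x.

```bash
python3 - <<'E'
from h import *
c=dict(np.load('last.npz'))
print('pocket',(world(c,[[225.8,208.9],[340,236.5]],.014)*1000).round(1))
print('plate',(world(c,[[220.5,266],[344.2,266],[260,234.3]],.0423)*1000).round(1))
E
```

```text
pocket [[529.2 -71.2  14. ]
 [592.4 -87.2  14. ]]
plate [[530.3 -92.1  42.3]
 [590.  -92.1  42.3]
 [549.7 -75.8  42.3]]
```

Emit:
apply_moves([
  {"xyz": [2.6,0.6,4],"turn": [0,0,0],"grip": 0},
  {"xyz": [2.6,0.6,8],"turn": [0,0,0],"grip": 0},
  {"xyz": [2.6,0.6,14],"turn": [0,0,0],"grip": 0},
  {"xyz": [2.6,0.6,19],"turn": [0,0,0],"grip": 0},
  {"xyz": [2.6,0.6,24],"turn": [0,0,0],"grip": 0},
  {"xyz": [2.6,0.6,28],"turn": [0,0,0],"grip": 0},
  {"xyz": [2.6,0.6,28],"turn": [0,0,0],"grip": 0},
  {"xyz": [2.6,0.6,28],"turn": [0,0,0],"grip": 0},
])

```text
clock: 9.25
tcp_pos: [0.5601, -0.0893, 0.0193]
orientation: [-0.0, 0.707, 0.707, 0.0]
wrist_force: [-4.6, 2.1, 11.9]
finger_gap: 0.0103
grip_force: 52.0
```

Emit:
apply_moves([
  {"xyz": [0,0,0],"turn": [0,0,0],"grip": 0.35},
  {"xyz": [0,0,0],"turn": [0,0,0],"grip": 0.35},
  {"xyz": [0,0,0],"turn": [0,0,0],"grip": 0.35},
  {"xyz": [0,0,-20],"turn": [0,0,0],"grip": 0.35},
  {"xyz": [0,0,-60],"turn": [0,0,0],"grip": 0.5},
  {"xyz": [0,0,-100],"turn": [0,0,0],"grip": 0.5},
  {"xyz": [30,0,-125],"turn": [0,0,0.1],"grip": 0.5},
  {"xyz": [70,0,-131],"turn": [0,0,0.2],"grip": 0.5},
  {"xyz": [110,0,-131],"turn": [0,0,0.3],"grip": 0.5},
  {"xyz": [150,0,-131],"turn": [0,0,0.4],"grip": 0.5},
  {"xyz": [190,0,-131],"turn": [0,0,0.5],"grip": 0.5},
  {"xyz": [230,0,-131],"turn": [0,0,0.6],"grip": 0.5},
])

```text
clock: 10.25
tcp_pos: [0.5604, 0.1421, 0.1491]
orientation: [-0.0, 0.886, 0.464, 0.0]
wrist_force: [1.2, -0.4, -0.5]
finger_gap: 0.0428
grip_force: 0.0
```

```bash
python3 - <<'E'
from h import *
c=cam('top');np.savez('top1.npz',**c)
for k in 'gyw':
    for o in outline(c,k,V=185 if k=='w' else None): print(k,*o)
print(tooldelta(env.get_state(),[566.4,347.4,150],-34.4))
cv2.imwrite('pics/t2.png',c['color'])
E
```

```text
y [562.4 -89.8] -0.2 (58.8, 34.4) (-3.5, -1.9) [330. 231.]
(array([ 166.7, -107.6,    0. ]), 'turnz', (np.float64(-0.0056), 'alt', np.float64(3.136), np.float64(-3.147)), 'tooly deg', -34.7, 'j6', np.float64(2.3))
```

Emit:
apply_moves([
  {"xyz": [33,-21,0],"turn": [0,0,0],"grip": 0.5},
  {"xyz": [66,-43,0],"turn": [0,0,0],"grip": 0.5},
  {"xyz": [99,-64,0],"turn": [0,0,0],"grip": 0.5},
  {"xyz": [132,-86,0],"turn": [0,0,0],"grip": 0.5},
  {"xyz": [164,-106,0],"turn": [0,0,0],"grip": 0.5},
  {"xyz": [164,-106,0],"turn": [0,0,0],"grip": 0.5},
  {"xyz": [164,-106,0],"turn": [0,0,0],"grip": 0.5},
  {"xyz": [164,-106,0],"turn": [0,0,0],"grip": 0.5},
  {"xyz": [164,-106,0],"turn": [0,0,0],"grip": 0.5},
])

```text
clock: 11.05
tcp_pos: [0.5658, 0.3343, 0.149]
orientation: [0.0, 0.885, 0.466, -0.0]
wrist_force: [-0.4, 0.2, -0.1]
finger_gap: 0.0426
grip_force: 0.0
```

```bash
python3 look.py w5 g
```

```text
t 11.05 [565.8 334.3 149. ] gap 42.6 grip 0.0 F [-0.4  0.2 -0.1]
g [565.  348.5] -34.6 (59.7, 36.9) (-1.6, -0.1) [272. 185.]
   (array([ 11.4,  -8.6, 137. ]), 'turnz', (np.float64(0.0027), 'alt', np.float64(3.144), np.float64(-3.139)), 'tooly deg', -34.4, 'j6', np.float64(2.58))
g [652.6 209.7] 54.7 (61.3, 45.2) (-0.1, 5.3) [431. 254.]
   (array([-53.5, 142.1, 137. ]), 'turnz', (np.float64(-1.5559), 'alt', np.float64(1.586), np.float64(-4.698)), 'tooly deg', -34.4, 'j6', np.float64(2.58))
 rib g [577.6 365.3  24.8] -36.4 (11.4, 71.4) (np.float64(-1.8), np.float64(-19.4)) [272. 185.]
```

```bash
python3 - <<'E'
from h import *
c=dict(np.load('last.npz'))
a=c['color'][130:250,200:350];m=cv2.cvtColor(hsvmask(a,'g'),cv2.COLOR_GRAY2BGR)
cv2.imwrite('pics/g5.png',cv2.resize(np.hstack([a,m]),None,fx=2.6,fy=2.6,interpolation=0))
E
```

```text
(no output)
```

View pics/g5.png

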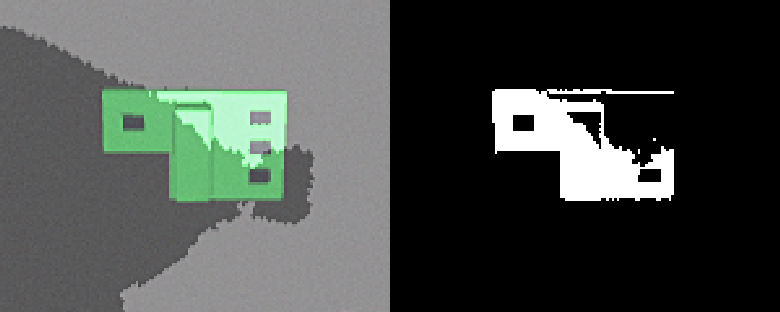

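The lit part of the green drops out of the mask, but its outline is right. The tab is at the left (120,120), so carrier +x is at 145.5°.

Emit:
apply_moves([
  {"xyz": [11,-7.8,40],"turn": [0,0,0],"grip": 0.45},
  {"xyz": [11,-7.8,80],"turn": [0,0,0],"grip": 0.45},
  {"xyz": [11,-7.8,115],"turn": [0,0,0],"grip": 0.45},
  {"xyz": [11,-7.8,130],"turn": [0,0,0],"grip": 0.45},
  {"xyz": [11,-7.8,138],"turn": [0,0,0],"grip": 0.45},
  {"xyz": [11,-7.8,138],"turn": [0,0,0],"grip": 0.45},
  {"xyz": [11,-7.8,138],"turn": [0,0,0],"grip": 0},
  {"xyz": [11,-7.8,138],"turn": [0,0,0],"grip": 0},
  {"xyz": [11,-7.8,138],"turn": [0,0,0],"grip": 0},
  {"xyz": [11,-7.8,138],"turn": [0,0,0],"grip": 0},
  {"xyz": [11,-7.8,138],"turn": [0,0,0],"grip": 0},
  {"xyz": [11,-7.8,138],"turn": [0,0,0],"grip": 0},
], force=50)

```text
clock: 12.1
tcp_pos: [0.5673, 0.3497, 0.0138]
orientation: [0.0, 0.885, 0.466, 0.002]
wrist_force: [0.2, -1.3, 6.5]
finger_gap: 0.0106
grip_force: 51.4
```

```bash
python3 - <<'E'
from h import *
s=env.get_state();print((s['tcp_pos']*1000).round(1));print(tooldelta(s,[561.0,-41,48],0))
E
```

```text
[567.3 349.7  13.8]
(array([-325.8,  215.5,  -34.7]), 'turnz', (np.float64(-0.6002), 'alt', np.float64(2.541), np.float64(-3.742)), 'tooly deg', -34.4, 'j6', np.float64(2.6))
```

Emit:
apply_moves([
  {"xyz": [0,0,-35],"turn": [0,0,0],"grip": 0},
  {"xyz": [0,0,-72],"turn": [0,0,0],"grip": 0},
  {"xyz": [-30,20,-75],"turn": [0,0,-0.07],"grip": 0},
  {"xyz": [-63,42,-75],"turn": [0,0,-0.15],"grip": 0},
  {"xyz": [-96,64,-75],"turn": [0,0,-0.22],"grip": 0},
  {"xyz": [-129,86,-75],"turn": [0,0,-0.3],"grip": 0},
  {"xyz": [-162,107,-75],"turn": [0,0,-0.37],"grip": 0},
  {"xyz": [-195,129,-75],"turn": [0,0,-0.44],"grip": 0},
  {"xyz": [-228,151,-75],"turn": [0,0,-0.52],"grip": 0},
  {"xyz": [-261,173,-75],"turn": [0,0,-0.6],"grip": 0},
  {"xyz": [-294,195,-75],"turn": [0,0,-0.6],"grip": 0},
  {"xyz": [-326,215.5,-75],"turn": [0,0,-0.6],"grip": 0},
])

```text
clock: 13.1
tcp_pos: [0.5594, -0.0436, 0.0872]
orientation: [0.001, 0.707, 0.707, 0.001]
wrist_force: [0.5, -0.2, -1.4]
finger_gap: 0.0108
grip_force: 50.5
```

Emit:
apply_moves([
  {"xyz": [0,0,20],"turn": [0,0,0],"grip": 0},
  {"xyz": [0,0,40],"turn": [0,0,0],"grip": 0},
  {"xyz": [0,0,40],"turn": [0,0,0],"grip": 0},
  {"xyz": [0,0,40],"turn": [0,0,0],"grip": 0},
  {"xyz": [0,0,40],"turn": [0,0,0],"grip": 0},
  {"xyz": [0,0,40],"turn": [0,0,0],"grip": 0},
  {"xyz": [0,0,40],"turn": [0,0,0],"grip": 0},
])

```text
clock: 13.68
tcp_pos: [0.5603, -0.0411, 0.0476]
orientation: [0.001, 0.707, 0.707, 0.001]
wrist_force: [0.1, 0.6, -0.0]
finger_gap: 0.0104
grip_force: 50.5
```

```bash
python3 fit.py g3c
```

```text
[560.1 -41.1  47.4] [8.000e-04 7.067e-01 7.075e-01 6.000e-04] 10.5
```

View pics/g3c.png

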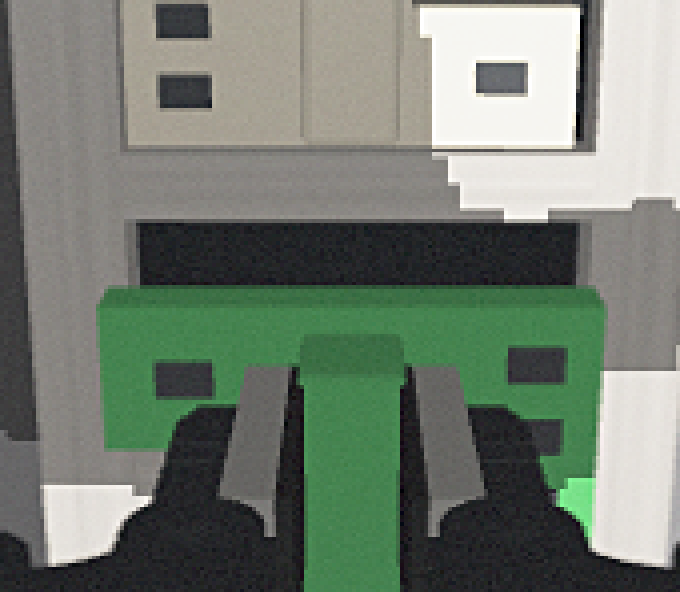

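The crop shows green at (350,370) over pocket 2, tab to the left, matching the pocket, and slightly toward −y. White sits flush in pocket 1 above it.

```bash
python3 - <<'E'
from h import *
c=dict(np.load('last.npz'))
print('pocket',(world(c,[[226.5,209.5],[342.5,209.5]],.014)*1000).round(1))
print('plate',(world(c,[[219.5,232.7],[346.2,232.7]],.0416)*1000).round(1))
E
```

```text
pocket [[529.1 -21.4  14. ]
 [592.7 -21.4  14. ]]
plate [[530.1 -25.1  41.6]
 [589.8 -25.1  41.6]]
```

Emit:
apply_moves([
  {"xyz": [1.7,0.9,4],"turn": [0,0,0],"grip": 0},
  {"xyz": [1.7,0.9,8],"turn": [0,0,0],"grip": 0},
  {"xyz": [1.7,0.9,14],"turn": [0,0,0],"grip": 0},
  {"xyz": [1.7,0.9,19],"turn": [0,0,0],"grip": 0},
  {"xyz": [1.7,0.9,24],"turn": [0,0,0],"grip": 0},
  {"xyz": [1.7,0.9,27.5],"turn": [0,0,0],"grip": 0},
  {"xyz": [1.7,0.9,27.5],"turn": [0,0,0],"grip": 0},
  {"xyz": [1.7,0.9,27.5],"turn": [0,0,0],"grip": 0},
])

```text
clock: 14.4
tcp_pos: [0.5596, -0.0398, 0.0198]
orientation: [-0.0, 0.707, 0.707, -0.0]
wrist_force: [-5.3, 0.2, 10.7]
finger_gap: 0.0106
grip_force: 52.1
```

Emit:
apply_moves([
  {"xyz": [0,0,0],"turn": [0,0,0],"grip": 0.35},
  {"xyz": [0,0,0],"turn": [0,0,0],"grip": 0.35},
  {"xyz": [0,0,0],"turn": [0,0,0],"grip": 0.35},
  {"xyz": [0,0,-20],"turn": [0,0,0],"grip": 0.35},
  {"xyz": [0,0,-60],"turn": [0,0,0],"grip": 0.5},
  {"xyz": [0,0,-100],"turn": [0,0,0],"grip": 0.6},
  {"xyz": [0,0,-140],"turn": [0,0,0],"grip": 0.6},
  {"xyz": [0,0,-180],"turn": [0,0,0],"grip": 0.6},
  {"xyz": [0,0,-220],"turn": [0,0,0],"grip": 0.6},
  {"xyz": [0,0,-255],"turn": [0,0,0],"grip": 0.6},
  {"xyz": [0,0,-255],"turn": [0,0,0],"grip": 0.6},
  {"xyz": [0,0,-255],"turn": [0,0,0],"grip": 0.6},
])

```text
clock: 15.4
tcp_pos: [0.5617, -0.0402, 0.2761]
orientation: [0.002, 0.707, 0.707, 0.001]
wrist_force: [-0.5, 0.0, -0.5]
finger_gap: 0.0513
grip_force: 0.0
```

```bash
cat > chk.py <<'E'
from h import *
import sys
c=cam('wrist');t=cam('top');cv2.imwrite(f'pics/{sys.argv[1]}.png',np.hstack([cv2.resize(c['color'],(400,300)),cv2.resize(t['color'][150:300,130:430],(400,300))]))
np.savez('last.npz',**c);np.savez('top1.npz',**t)
s=env.get_state();print(s['clock'],(s['tcp_pos']*1000).round(1),s['finger_gap'])
E
python3 chk.py k1; python3 - <<'E'
from h import *
c=dict(np.load('last.npz'))
for k,V in(('g',0),('y',0),('w',210)):
    for o in outline(c,k,z=.014,amin=300,V=V): print(k,*o)
P=cloud(dict(np.load('top1.npz')));
m=cv2.inRange(P[...,2],.205,.25)&cv2.inRange(P[...,0],.64,.73)&cv2.inRange(P[...,1],-.1,.06)
print('bar grip pts',m.sum()//255,(P[m>0].mean(0)*1000).round(1),(P[m>0].min(0)*1000).round(),(P[m>0].max(0)*1000).round())
print('top rows nest px heights', [(k,*o) for k in 'gy' for o in outline(dict(np.load('top1.npz')),k,z=.014)])
P=cloud(c)
for k in 'gy':
    m=hsvmask(c['color'],k)>0; q=P[m]; q=q[(q[:,0]>.51)&(q[:,0]<.61)&(abs(q[:,1]+.015)<.11)]
    print(k,len(q),'z hist',np.histogram(q[:,2]*1000,bins=[0,6,9,11,13,15,17,20,24,28,32,36])[0])
E
```

```text
15.5 [559.8 -39.9 272.6] 0.051305115320952305
g [558.6 -41.7] 179.9 (60.0, 35.9) (-2.4, -2.0) [281. 175.]
y [559.6 -91.4] -0.2 (59.9, 38.2) (-3.2, -1.3) [278. 217.]
w [ 519.3 -253.8] -179.9 (67.4, 37.8) (-0.1, 0.4) [252. 327.]
bar grip pts 123 [689.2  11.4 234.2] [683. -10. 206.] [696.  30. 242.]
top rows nest px heights [('g', array([651.9, 208.9]), 54.2, (60.5, 35.8), (-3.7, -1.7), array([219., 196.])), ('y', array([452.4, 186.2]), -44.5, (60.9, 35.4), (-3.3, -1.8), array([224., 272.]))]
g 1119 z hist [  1  20   1 134 646  54   3   7   4 243   0]
y 1091 z hist [  1   9  26 104 643  48   9  10   8 229   0]
```

Green and yellow plates are flush with the nest (top ≈ 14 mm, ribs ≈ 30 mm), and white was seen flush earlier. Next is the bar grip at x ≈ 689, y ≈ −16, z ≈ 231.

Emit:
apply_moves([
  {"xyz": [8,35,0],"turn": [0,0,0],"grip": 0.6},
  {"xyz": [16,70,0],"turn": [0,0,0],"grip": 0.6},
  {"xyz": [24,105,0],"turn": [0,0,0],"grip": 0.6},
  {"xyz": [24,129.5,0],"turn": [0,0,0],"grip": 0.6},
  {"xyz": [24,129.5,0],"turn": [0,0,0],"grip": 0.6},
  {"xyz": [24,129.5,0],"turn": [0,0,0],"grip": 0.6},
  {"xyz": [24,129.5,0],"turn": [0,0,0],"grip": 0.6},
])

```text
clock: 16.08
tcp_pos: [0.6885, -0.0159, 0.2715]
orientation: [-0.002, 0.707, 0.707, -0.001]
wrist_force: [-0.1, -0.9, -0.1]
finger_gap: 0.0512
grip_force: 0.0
```

```bash
python3 chk.py k2; python3 - <<'E'
from h import *
c=dict(np.load('last.npz'));P=cloud(c)
m=cv2.inRange(P[...,2],.222,.245)&cv2.inRange(P[...,0],.67,.71)
q=P[m>0]*1000
print('grip in wrist',len(q),q.mean(0).round(1),q.min(0).round(1),q.max(0).round(1))
print(tooldelta(env.get_state(),[689,-16,212],0))
E
```

```text
16.1833 [688.4 -16.  273.6] 0.05100215264571373
grip in wrist 4048 [688.9 -11.4 237. ] [680.8 -61.6 222.2] [696.9  31.1 240.9]
(array([ 0. ,  0.7, 61.6]), 'turnz', (np.float64(-0.0004), 'alt', np.float64(3.141), np.float64(-3.142)), 'tooly deg', -0.0, 'j6', np.float64(1.43))
```

View pics/k2.png

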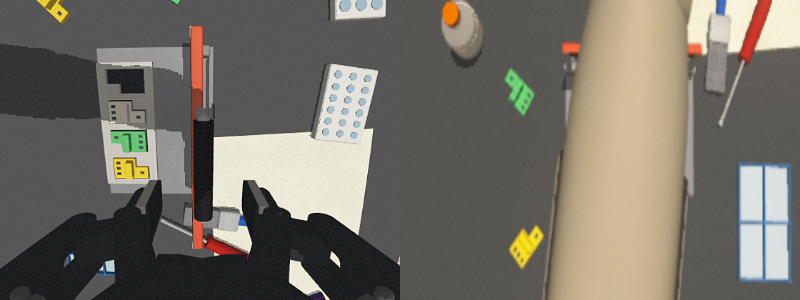

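The picture shows all three carriers in the nest at (128,112), (128,140) and (130,168). The black grip at (203,165) lies between the fingers.

Emit:
apply_moves([
  {"xyz": [0,0.7,25],"turn": [0,0,0],"grip": 0.6},
  {"xyz": [0,0.7,48],"turn": [0,0,0],"grip": 0.6},
  {"xyz": [0,0.7,62],"turn": [0,0,0],"grip": 0.6},
  {"xyz": [0,0.7,62],"turn": [0,0,0],"grip": 0.6},
  {"xyz": [0,0.7,62],"turn": [0,0,0],"grip": 0.6},
  {"xyz": [0,0.7,62],"turn": [0,0,0],"grip": 0},
  {"xyz": [0,0.7,62],"turn": [0,0,0],"grip": 0},
  {"xyz": [0,0.7,62],"turn": [0,0,0],"grip": 0},
  {"xyz": [0,0.7,62],"turn": [0,0,0],"grip": 0},
  {"xyz": [0,0.7,62],"turn": [0,0,0],"grip": 0},
  {"xyz": [0,0.7,62],"turn": [0,0,0],"grip": 0},
], force=40)

```text
clock: 17.1
tcp_pos: [0.6903, -0.0161, 0.2138]
orientation: [0.001, 0.707, 0.707, 0.0]
wrist_force: [-2.7, -0.1, 6.6]
finger_gap: 0.0148
grip_force: 39.0
```

```bash
python3 - <<'E'
from h import *
s=env.get_state();print((s['tcp_pos']*1000).round(1))
a=np.linspace(0,1.5708,25)[1:]
print(np.c_[np.round(a,2),(8*np.cos(a)-195*np.sin(a)-8).round(1),-(195*np.cos(a)+8*np.sin(a)-195).round(1)].tolist())
E
```

```text
[690.3 -16.1 213.8]
[[0.07, -12.8, -0.1], [0.13, -25.5, 0.6], [0.2, -38.2, 2.2], [0.26, -50.7, 4.6], [0.33, -63.1, 7.8], [0.39, -75.2, 11.8], [0.46, -87.1, 16.6], [0.52, -98.6, 22.1], [0.59, -109.7, 28.4], [0.65, -120.4, 35.4], [0.72, -130.6, 43.1], [0.79, -140.2, 51.5], [0.85, -149.3, 60.4], [0.92, -157.8, 69.9], [0.98, -165.7, 80.0], [1.05, -172.9, 90.6], [1.11, -179.4, 101.6], [1.18, -185.1, 113.0], [1.24, -190.1, 124.7], [1.31, -194.3, 136.8], [1.37, -197.7, 149.1], [1.44, -200.3, 161.6], [1.51, -202.1, 174.3], [1.57, -203.0, 187.0]]
```

Following the arc, first half.

Emit:
apply_moves([
  {"xyz": [0,-12.8,0],"turn": [0,0,0],"grip": 0},
  {"xyz": [0,-25.5,0.6],"turn": [0,0,0],"grip": 0},
  {"xyz": [0,-38.2,2.2],"turn": [0,0,0],"grip": 0},
  {"xyz": [0,-50.7,4.6],"turn": [0,0,0],"grip": 0},
  {"xyz": [0,-63.1,7.8],"turn": [0,0,0],"grip": 0},
  {"xyz": [0,-75.2,11.8],"turn": [0,0,0],"grip": 0},
  {"xyz": [0,-87.1,16.6],"turn": [0,0,0],"grip": 0},
  {"xyz": [0,-98.6,22.1],"turn": [0,0,0],"grip": 0},
  {"xyz": [0,-109.7,28.4],"turn": [0,0,0],"grip": 0},
  {"xyz": [0,-120.4,35.4],"turn": [0,0,0],"grip": 0},
  {"xyz": [0,-130.6,43.1],"turn": [0,0,0],"grip": 0},
  {"xyz": [0,-140.2,51.5],"turn": [0,0,0],"grip": 0},
])

```text
clock: 18.1
tcp_pos: [0.5525, -0.0161, 0.1625]
orientation: [0.003, 0.707, 0.707, 0.002]
wrist_force: [1.9, 0.6, 4.4]
finger_gap: 0.0143
grip_force: 44.0
```

Emit:
apply_moves([
  {"xyz": [0,-9.1,8.9],"turn": [0,0,0],"grip": 0},
  {"xyz": [0,-17.6,18.4],"turn": [0,0,0],"grip": 0},
  {"xyz": [0,-25.5,28.5],"turn": [0,0,0],"grip": 0},
  {"xyz": [0,-32.7,39.1],"turn": [0,0,0],"grip": 0},
  {"xyz": [0,-39.2,50.1],"turn": [0,0,0],"grip": 0},
  {"xyz": [0,-44.9,61.5],"turn": [0,0,0],"grip": 0},
  {"xyz": [0,-49.9,73.2],"turn": [0,0,0],"grip": 0},
  {"xyz": [0,-54.1,85.3],"turn": [0,0,0],"grip": 0},
  {"xyz": [0,-57.5,97.6],"turn": [0,0,0],"grip": 0},
  {"xyz": [0,-60.1,110.1],"turn": [0,0,0],"grip": 0},
  {"xyz": [0,-61.9,122.8],"turn": [0,0,0],"grip": 0},
  {"xyz": [0,-62.8,137],"turn": [0,0,0],"grip": 0},
])

```text
clock: 19.1
tcp_pos: [0.4867, -0.016, 0.0239]
orientation: [0.0, 0.707, 0.707, -0.0]
wrist_force: [-5.6, -1.3, 6.7]
finger_gap: 0.0146
grip_force: 50.5
```

Emit:
apply_moves([
  {"xyz": [0,0,3],"turn": [0,0,0],"grip": 0},
  {"xyz": [0,0,5],"turn": [0,0,0],"grip": 0},
  {"xyz": [0,0,5],"turn": [0,0,0],"grip": 0},
  {"xyz": [0,0,5],"turn": [0,0,0],"grip": 0},
  {"xyz": [0,0,5],"turn": [0,0,0],"grip": 0},
  {"xyz": [0,0,5],"turn": [0,0,0],"grip": 0},
  {"xyz": [0,0,5],"turn": [0,0,0],"grip": 0},
  {"xyz": [0,0,5],"turn": [0,0,0],"grip": 0},
  {"xyz": [0,0,5],"turn": [0,0,0],"grip": 0},
  {"xyz": [0,0,5],"turn": [0,0,0],"grip": 0},
  {"xyz": [0,0,5],"turn": [0,0,0],"grip": 0},
  {"xyz": [0,0,5],"turn": [0,0,0],"grip": 0},
])

```text
clock: 20.1
tcp_pos: [0.4864, -0.016, 0.0188]
orientation: [-0.001, 0.707, 0.707, -0.001]
wrist_force: [-5.9, -1.8, 3.7]
finger_gap: 0.0145
grip_force: 50.6
```

```bash
python3 - <<'E'
from h import *
for n in('top','scene','wrist'):
    c=cam(n);np.savez(n+'_d.npz',**c);P=cloud(c)*1000
    h=cv2.cvtColor(c['color'],cv2.COLOR_BGR2HSV)
    o=(cv2.inRange(h,(0,130,90),(12,255,255))>0)
    q=P[o];q=q[(q[:,0]>500)&(q[:,0]<640)&(abs(q[:,1]+16)<130)]
    if len(q)>20:
        print(n,len(q),'z pct',np.percentile(q[:,2],[5,25,50,75,95]).round(1),'x',np.percentile(q[:,0],[2,50,98]).round(1))
    b=(P[...,0]>474)&(P[...,0]<498)&(abs(P[...,1]+16)<42)&(P[...,2]>25)&(P[...,2]<70)
    if b.sum(): print('  grip pts',b.sum(),P[b].max(0).round(1))
print(env.get_state()['wrist_force'].round(1))
E
```

```text
top 869 z pct [38.8 41.5 43.2 45.  48.3] x [533.5 564.4 577.1]
scene 1047 z pct [38.8 43.8 45.1 46.2 47.8] x [548.7 565.  577.6]
  grip pts 172 [497.8  25.9  69.8]
wrist 28043 z pct [38.1 43.4 43.9 44.4 45. ] x [545.5 558.3 574.2]
  grip pts 8918 [498.  26.  70.]
[-5.8 -1.7  4.9]
```

```bash
python3 - <<'E'
from h import *
c=dict(np.load('wrist_d.npz'));P=cloud(c)*1000
h=cv2.cvtColor(c['color'],cv2.COLOR_BGR2HSV);o=cv2.erode(cv2.inRange(h,(0,130,90),(12,255,255)),np.ones((5,5)))>0
q=P[o];q=q[(q[:,2]>40)&(q[:,2]<48)&(q[:,0]>540)]
A=np.c_[q[:,0]-560,q[:,1]+15,np.ones(len(q))];k=np.linalg.lstsq(A,q[:,2],rcond=None)[0];print(k,'tilt rad',np.arctan(k[0]))
E
```

```text
[ 2.06523434e-02 -7.52867203e-04  4.39857444e+01] tilt rad 0.020649407948212444
```

Emit:
apply_moves([
  {"xyz": [0,0,3],"turn": [0,0,0],"grip": 0},
  {"xyz": [0,0,6],"turn": [0,0,0],"grip": 0},
  {"xyz": [0,0,6],"turn": [0,0,0],"grip": 0},
  {"xyz": [0,0,6],"turn": [0,0,0],"grip": 0},
  {"xyz": [0,0,6],"turn": [0,0,0],"grip": 0},
  {"xyz": [0,0,6],"turn": [0,0,0],"grip": 0},
  {"xyz": [0,0,6],"turn": [0,0,0],"grip": 0},
  {"xyz": [0,0,6],"turn": [0,0,0],"grip": 0},
  {"xyz": [0,0,6],"turn": [0,0,0],"grip": 0},
])

```text
clock: 21.0
tcp_pos: [0.4862, -0.016, 0.0147]
orientation: [-0.0, 0.707, 0.707, -0.001]
wrist_force: [-11.2, -0.1, 23.6]
finger_gap: 0.0147
grip_force: 52.7
```

```bash
python3 - <<'E'
from h import *
for n in ('wrist_d.npz',0):
    c=dict(np.load(n)) if n else cam('wrist');P=cloud(c)*1000
    h=cv2.cvtColor(c['color'],cv2.COLOR_BGR2HSV);o=cv2.erode(cv2.inRange(h,(0,130,90),(12,255,255)),np.ones((5,5)))>0
    q=P[o];q=q[(q[:,2]>38)&(q[:,2]<50)&(q[:,0]>540)]
    A=np.c_[q[:,0]-560,q[:,1]+15,np.ones(len(q))];k=np.linalg.lstsq(A,q[:,2],rcond=None)[0];print(k)
print(env.get_state()['wrist_force'].round(1),env.get_state()['tcp_pos'])
E
```

```text
[ 4.41596296e-02 -6.64710459e-04  4.38740408e+01]
[ 3.20405760e-02 -9.01989119e-04  4.17867575e+01]
[-10.6  -0.1  23.5] [ 0.48627643 -0.01604491  0.01471615]
```

The bar is now pressed against its stop (23 N, no further travel). I'll hold, then bring it back along the arc.

Emit:
apply_moves([
  {"xyz": [0,0,0],"turn": [0,0,0],"grip": 0},
  {"xyz": [0,0,0],"turn": [0,0,0],"grip": 0},
  {"xyz": [0,0,0],"turn": [0,0,0],"grip": 0},
  {"xyz": [0,0,0],"turn": [0,0,0],"grip": 0},
  {"xyz": [0,0,0],"turn": [0,0,0],"grip": 0},
  {"xyz": [0,0,0],"turn": [0,0,0],"grip": 0},
  {"xyz": [0,0,0],"turn": [0,0,0],"grip": 0},
])

```text
clock: 21.63
tcp_pos: [0.4862, -0.016, 0.0147]
orientation: [-0.0, 0.707, 0.707, -0.001]
wrist_force: [-11.0, 0.6, 23.0]
finger_gap: 0.0143
grip_force: 52.7
```

Emit:
apply_moves([
  {"xyz": [0,0.9,-12.7],"turn": [0,0,0],"grip": 0},
  {"xyz": [0,2.7,-25.4],"turn": [0,0,0],"grip": 0},
  {"xyz": [0,5.3,-37.9],"turn": [0,0,0],"grip": 0},
  {"xyz": [0,8.7,-50.2],"turn": [0,0,0],"grip": 0},
  {"xyz": [0,12.9,-62.3],"turn": [0,0,0],"grip": 0},
  {"xyz": [0,17.9,-74],"turn": [0,0,0],"grip": 0},
  {"xyz": [0,23.6,-85.4],"turn": [0,0,0],"grip": 0},
  {"xyz": [0,30.1,-96.4],"turn": [0,0,0],"grip": 0},
  {"xyz": [0,37.3,-107],"turn": [0,0,0],"grip": 0},
  {"xyz": [0,45.2,-117.1],"turn": [0,0,0],"grip": 0},
  {"xyz": [0,53.7,-126.6],"turn": [0,0,0],"grip": 0},
  {"xyz": [0,62.8,-135.5],"turn": [0,0,0],"grip": 0},
])

```text
clock: 22.63
tcp_pos: [0.5398, -0.016, 0.1489]
orientation: [-0.006, 0.707, 0.707, -0.007]
wrist_force: [-34.6, -2.7, 30.3]
finger_gap: 0.0143
grip_force: 48.4
```

Emit:
apply_moves([
  {"xyz": [0,9.6,-8.4],"turn": [0,0,0],"grip": 0},
  {"xyz": [0,19.8,-16.1],"turn": [0,0,0],"grip": 0},
  {"xyz": [0,30.5,-23.1],"turn": [0,0,0],"grip": 0},
  {"xyz": [0,41.6,-29.4],"turn": [0,0,0],"grip": 0},
  {"xyz": [0,53.1,-34.9],"turn": [0,0,0],"grip": 0},
  {"xyz": [0,65,-39.7],"turn": [0,0,0],"grip": 0},
  {"xyz": [0,77.1,-43.7],"turn": [0,0,0],"grip": 0},
  {"xyz": [0,89.5,-46.9],"turn": [0,0,0],"grip": 0},
  {"xyz": [0,102,-49.3],"turn": [0,0,0],"grip": 0},
  {"xyz": [0,114.7,-51],"turn": [0,0,0],"grip": 0},
  {"xyz": [0,127.4,-51.5],"turn": [0,0,0],"grip": 0},
  {"xyz": [0,138.5,-51.5],"turn": [0,0,0],"grip": 0},
])

```text
clock: 23.63
tcp_pos: [0.6906, -0.0161, 0.203]
orientation: [0.002, 0.707, 0.707, 0.002]
wrist_force: [-10.1, -0.7, 13.8]
finger_gap: 0.0146
grip_force: 53.3
```

Emit:
apply_moves([
  {"xyz": [0,0,0],"turn": [0,0,0],"grip": 0.6},
  {"xyz": [0,0,0],"turn": [0,0,0],"grip": 0.6},
  {"xyz": [0,0,0],"turn": [0,0,0],"grip": 0.6},
  {"xyz": [0,0,0],"turn": [0,0,0],"grip": 0.6},
  {"xyz": [0,0,-40],"turn": [0,0,0],"grip": 0.6},
  {"xyz": [0,0,-75],"turn": [0,0,0],"grip": 0.6},
  {"xyz": [0,0,-75],"turn": [0,0,0],"grip": 0.6},
  {"xyz": [-20,-35,-75],"turn": [0,0,0],"grip": 0.6},
  {"xyz": [-40,-70,-75],"turn": [0,0,0],"grip": 0.6},
  {"xyz": [-60,-105,-75],"turn": [0,0,0],"grip": 0.6},
  {"xyz": [-74,-130,-75],"turn": [0,0,0],"grip": 0.6},
  {"xyz": [-74,-130,-75],"turn": [0,0,0],"grip": 0.6},
])

```text
clock: 24.63
tcp_pos: [0.5539, -0.0914, 0.2749]
orientation: [-0.001, 0.708, 0.706, -0.001]
wrist_force: [-0.1, 1.0, -0.5]
finger_gap: 0.051
grip_force: 0.0
```

Emit:
apply_moves([
  {"xyz": [0,0,40],"turn": [0,0,0],"grip": 0.5},
  {"xyz": [0,0,80],"turn": [0,0,0],"grip": 0.5},
  {"xyz": [0,0,120],"turn": [0,0,0],"grip": 0.5},
  {"xyz": [0,0,120],"turn": [0,0,0],"grip": 0.5},
  {"xyz": [0,0,120],"turn": [0,0,0],"grip": 0.5},
  {"xyz": [0,0,120],"turn": [0,0,0],"grip": 0.5},
  {"xyz": [0,0,120],"turn": [0,0,0],"grip": 0.5},
])

```text
clock: 25.22
tcp_pos: [0.5611, -0.0904, 0.1575]
orientation: [0.002, 0.707, 0.707, 0.001]
wrist_force: [0.2, 0.3, 0.2]
finger_gap: 0.0426
grip_force: 0.0
```

```bash
python3 look.py w6 gy 14; python3 - <<'E'
from h import *
c=cam('scene');P=cloud(c)*1000;h=cv2.cvtColor(c['color'],cv2.COLOR_BGR2HSV);o=cv2.inRange(h,(0,130,90),(12,255,255))>0
q=P[o];q=q[(q[:,0]>540)&(q[:,0]<720)&(abs(q[:,1]+16)<130)];print('bar',len(q),np.median(q,0).round(1))
E
```

```text
t 25.22 [561.1 -90.4 157.5] gap 42.6 grip 0.0 F [0.2 0.3 0.2]
g [558.7 -42.6] 179.9 (60.0, 35.9) (-3.1, -2.4) [283. 140.]
   (array([ 48. ,  -3.1, 145.5]), 'turnz', (np.float64(0.0019), 'alt', np.float64(3.144), np.float64(-3.14)), 'tooly deg', 0.0, 'j6', np.float64(1.27))
 rib g [558.3 -39.6  30.9] 179.9 (11.4, 34.9) (np.float64(-4.6), np.float64(-0.4)) [283. 140.]
y [559.4 -91.7] -0.1 (60.0, 38.1) (-2.9, -1.3) [277. 201.]
   (array([ -1.1,  -2.5, 145.5]), 'turnz', (np.float64(0.0019), 'alt', np.float64(3.144), np.float64(-3.14)), 'tooly deg', 0.0, 'j6', np.float64(1.27))
 rib y [559.5 -64.2  30.8] -0.1 (11.0, 84.1) (np.float64(-3.7), np.float64(-28.6)) [277. 201.]
bar 804 [688.5   6.1 167.2]
```

Emit:
apply_moves([
  {"xyz": [-0.6,-1,40],"turn": [0,0,0],"grip": 0.4},
  {"xyz": [-0.6,-1,80],"turn": [0,0,0],"grip": 0.4},
  {"xyz": [-0.6,-1,115],"turn": [0,0,0],"grip": 0.4},
  {"xyz": [-0.6,-1,130],"turn": [0,0,0],"grip": 0.4},
  {"xyz": [-0.6,-1,139],"turn": [0,0,0],"grip": 0.4},
  {"xyz": [-0.6,-1,139],"turn": [0,0,0],"grip": 0.4},
  {"xyz": [-0.6,-1,139],"turn": [0,0,0],"grip": 0},
  {"xyz": [-0.6,-1,139],"turn": [0,0,0],"grip": 0},
  {"xyz": [-0.6,-1,139],"turn": [0,0,0],"grip": 0},
  {"xyz": [-0.6,-1,139],"turn": [0,0,0],"grip": 0},
  {"xyz": [-0.6,-1,139],"turn": [0,0,0],"grip": 0},
  {"xyz": [-0.6,-1,139],"turn": [0,0,0],"grip": 0},
], force=50)

```text
clock: 26.32
tcp_pos: [0.5596, -0.091, 0.0175]
orientation: [0.002, 0.707, 0.707, 0.001]
wrist_force: [0.4, 0.4, 6.7]
finger_gap: 0.0107
grip_force: 51.9
```

Emit:
apply_moves([
  {"xyz": [0,0,-15],"turn": [0,0,0],"grip": 0},
  {"xyz": [0,0,-50],"turn": [0,0,0],"grip": 0},
  {"xyz": [-35,-6,-60],"turn": [0,0,0],"grip": 0},
  {"xyz": [-75,-14,-60],"turn": [0,0,0],"grip": 0},
  {"xyz": [-115,-21,-60],"turn": [0,0,0],"grip": 0},
  {"xyz": [-155,-28,-60],"turn": [0,0,0],"grip": 0},
  {"xyz": [-195,-36,-60],"turn": [0,0,0],"grip": 0},
  {"xyz": [-215,-39.5,-60],"turn": [0,0,0.016],"grip": 0},
  {"xyz": [-215,-39.5,-60],"turn": [0,0,0.016],"grip": 0},
  {"xyz": [-215,-39.5,-60],"turn": [0,0,0.016],"grip": 0},
  {"xyz": [-215,-39.5,-60],"turn": [0,0,0.016],"grip": 0},
  {"xyz": [-215,-39.5,-60],"turn": [0,0,0.016],"grip": 0},
])

```text
clock: 27.32
tcp_pos: [0.5182, -0.3041, 0.0754]
orientation: [-0.0, 0.712, 0.702, 0.0]
wrist_force: [-0.1, 0.3, -0.1]
finger_gap: 0.0108
grip_force: 51.2
```

```bash
python3 fit.py t3c; python3 - <<'E'
from h import *
c=dict(np.load('last.npz'));m=hsvmask(c['color'],'b')
P=cloud(c)*1000;q=P[m>0];q=q[(q[:,2]<25)&(q[:,0]>380)&(q[:,0]<600)&(q[:,1]>-360)&(q[:,1]<-200)]
print(len(q),np.percentile(q,[0.5,99.5],axis=0).round(1))
y=hsvmask(c['color'],'y');q=P[y>0];q=q[(q[:,2]>60)];print('yellow held',np.percentile(q,[1,50,99],axis=0).round(1),(env.get_state()['tcp_pos']*1000).round(1))
E
```

```text
[ 518.4 -304.    75.4] [-2.000e-04  7.121e-01  7.021e-01  1.000e-04] 10.6
7200 [[ 398.9 -332.5   -0.7]
 [ 558.2 -231.2   13.5]]
yellow held [[ 488.  -318.6   65.3]
 [ 515.  -296.3   72.4]
 [ 547.  -286.1  104.3]] [ 518.4 -304.    75.4]
```

Emit:
apply_moves([
  {"xyz": [-1.5,1.5,25],"turn": [0,0,0],"grip": 0},
  {"xyz": [-1.5,1.5,45],"turn": [0,0,0],"grip": 0},
  {"xyz": [-1.5,1.5,54],"turn": [0,0,0],"grip": 0},
  {"xyz": [-1.5,1.5,59],"turn": [0,0,0],"grip": 0},
  {"xyz": [-1.5,1.5,59],"turn": [0,0,0],"grip": 0},
  {"xyz": [-1.5,1.5,59],"turn": [0,0,0],"grip": 0},
  {"xyz": [-1.5,1.5,59],"turn": [0,0,0],"grip": 0.3},
  {"xyz": [-1.5,1.5,59],"turn": [0,0,0],"grip": 0.3},
  {"xyz": [-1.5,1.5,59],"turn": [0,0,0],"grip": 0.3},
  {"xyz": [-1.5,1.5,35],"turn": [0,0,0],"grip": 0.3},
  {"xyz": [-1.5,1.5,0],"turn": [0,0,0],"grip": 0.45},
  {"xyz": [-1.5,1.5,-40],"turn": [0,0,0],"grip": 0.45},
])

```text
clock: 28.37
tcp_pos: [0.5181, -0.3059, 0.1144]
orientation: [-0.002, 0.713, 0.701, -0.0]
wrist_force: [0.5, -0.7, -0.5]
finger_gap: 0.0387
grip_force: 0.0
```

```bash
python3 - <<'E'
from h import *
print(tooldelta(env.get_state(),[560,-40.5,120],0))
E
```

```text
(array([266. ,  37.6,  -5. ]), 'turnz', (np.float64(-0.0162), 'alt', np.float64(3.125), np.float64(-3.158)), 'tooly deg', -0.9, 'j6', np.float64(0.92))
```

Emit:
apply_moves([
  {"xyz": [38,6,-5],"turn": [0,0,-0.016],"grip": 0.45},
  {"xyz": [78,12,-5],"turn": [0,0,-0.016],"grip": 0.45},
  {"xyz": [118,18,-5],"turn": [0,0,-0.016],"grip": 0.45},
  {"xyz": [158,24,-5],"turn": [0,0,-0.016],"grip": 0.45},
  {"xyz": [198,30,-5],"turn": [0,0,-0.016],"grip": 0.45},
  {"xyz": [238,35,-5],"turn": [0,0,-0.016],"grip": 0.45},
  {"xyz": [266,38,-5],"turn": [0,0,-0.016],"grip": 0.45},
  {"xyz": [266,38,-5],"turn": [0,0,-0.016],"grip": 0.45},
  {"xyz": [266,38,-5],"turn": [0,0,-0.016],"grip": 0.45},
  {"xyz": [266,38,-5],"turn": [0,0,-0.016],"grip": 0.45},
  {"xyz": [266,38,-5],"turn": [0,0,-0.016],"grip": 0.45},
])

```text
clock: 29.28
tcp_pos: [0.5619, -0.0428, 0.1204]
orientation: [0.0, 0.708, 0.707, -0.0]
wrist_force: [-0.9, -1.1, -0.1]
finger_gap: 0.0386
grip_force: 0.0
```

```bash
python3 look.py w7 g 14; python3 - <<'E'
from h import *
c=dict(np.load('last.npz'))
for V in (150,180): print([(o) for o in outline(c,'w',z=.014,amin=300,V=V)])
E
```

```text
t 29.28 [561.9 -42.8 120.4] gap 38.6 grip 0.0 F [-0.9 -1.1 -0.1]
g [558.7 -42.9] 179.8 (60.0, 38.5) (-2.8, -3.0) [283. 206.]
   (array([-1.000e-01, -3.300e+00,  1.084e+02]), 'turnz', (np.float64(0.002), 'alt', np.float64(3.144), np.float64(-3.14)), 'tooly deg', -0.1, 'j6', np.float64(1.35))
 rib g [558.9 -15.9  30.8] 179.6 (11.7, 82.4) (np.float64(-3.7), np.float64(22.5)) [283. 206.]
[]
[]
```

Green is in place; gripping it.

Emit:
apply_moves([
  {"xyz": [1,-2,35],"turn": [0,0,0],"grip": 0.4},
  {"xyz": [1,-2,70],"turn": [0,0,0],"grip": 0.4},
  {"xyz": [1,-2,92],"turn": [0,0,0],"grip": 0.4},
  {"xyz": [1,-2,102],"turn": [0,0,0],"grip": 0.4},
  {"xyz": [1,-2,102],"turn": [0,0,0],"grip": 0.4},
  {"xyz": [1,-2,102],"turn": [0,0,0],"grip": 0.4},
  {"xyz": [1,-2,102],"turn": [0,0,0],"grip": 0},
  {"xyz": [1,-2,102],"turn": [0,0,0],"grip": 0},
  {"xyz": [1,-2,102],"turn": [0,0,0],"grip": 0},
  {"xyz": [1,-2,102],"turn": [0,0,0],"grip": 0},
  {"xyz": [1,-2,102],"turn": [0,0,0],"grip": 0},
  {"xyz": [1,-2,102],"turn": [0,0,0],"grip": 0},
], force=50)

```text
clock: 30.33
tcp_pos: [0.5617, -0.0412, 0.0203]
orientation: [0.002, 0.707, 0.707, 0.001]
wrist_force: [0.6, -0.2, 6.2]
finger_gap: 0.0103
grip_force: 51.4
```

Emit:
apply_moves([
  {"xyz": [0,0,-15],"turn": [0,0,0],"grip": 0},
  {"xyz": [0,0,-50],"turn": [0,0,0],"grip": 0},
  {"xyz": [-35,-6,-60],"turn": [0,0,0],"grip": 0},
  {"xyz": [-75,-14,-60],"turn": [0,0,0],"grip": 0},
  {"xyz": [-115,-21,-60],"turn": [0,0,0],"grip": 0},
  {"xyz": [-155,-28,-60],"turn": [0,0,0],"grip": 0},
  {"xyz": [-195,-36,-60],"turn": [0,0,0],"grip": 0},
  {"xyz": [-216,-40,-60],"turn": [0,0,0.016],"grip": 0},
  {"xyz": [-216,-40,-60],"turn": [0,0,0.016],"grip": 0},
  {"xyz": [-216,-40,-60],"turn": [0,0,0.016],"grip": 0},
  {"xyz": [-216,-40,-60],"turn": [0,0,0.016],"grip": 0},
  {"xyz": [-216,-40,-60],"turn": [0,0,0.016],"grip": 0},
])

```text
clock: 31.33
tcp_pos: [0.52, -0.2553, 0.0784]
orientation: [-0.0, 0.712, 0.702, 0.0]
wrist_force: [0.1, 0.2, -0.7]
finger_gap: 0.0102
grip_force: 50.6
```

Emit:
apply_moves([
  {"xyz": [-1.5,0.5,25],"turn": [0,0,0],"grip": 0},
  {"xyz": [-1.5,0.5,45],"turn": [0,0,0],"grip": 0},
  {"xyz": [-1.5,0.5,54],"turn": [0,0,0],"grip": 0},
  {"xyz": [-1.5,0.5,60],"turn": [0,0,0],"grip": 0},
  {"xyz": [-1.5,0.5,60],"turn": [0,0,0],"grip": 0},
  {"xyz": [-1.5,0.5,60],"turn": [0,0,0],"grip": 0},
  {"xyz": [-1.5,0.5,60],"turn": [0,0,0],"grip": 0.3},
  {"xyz": [-1.5,0.5,60],"turn": [0,0,0],"grip": 0.3},
  {"xyz": [-1.5,0.5,60],"turn": [0,0,0],"grip": 0.3},
  {"xyz": [-1.5,0.5,35],"turn": [0,0,0],"grip": 0.3},
  {"xyz": [-1.5,0.5,0],"turn": [0,0,0],"grip": 0.45},
  {"xyz": [-1.5,0.5,-40],"turn": [0,0,0],"grip": 0.45},
])

```text
clock: 32.33
tcp_pos: [0.5188, -0.2571, 0.1174]
orientation: [-0.002, 0.713, 0.701, -0.0]
wrist_force: [0.8, -0.3, 0.2]
finger_gap: 0.0386
grip_force: 0.0
```

```bash
python3 - <<'E'
from h import *
print(tooldelta(env.get_state(),[560.5,8.5,120],0))
E
```

```text
(array([266.3,  37.4,  -2. ]), 'turnz', (np.float64(-0.0162), 'alt', np.float64(3.125), np.float64(-3.158)), 'tooly deg', -0.9, 'j6', np.float64(0.99))
```

Emit:
apply_moves([
  {"xyz": [38,6,-2],"turn": [0,0,-0.016],"grip": 0.45},
  {"xyz": [78,12,-2],"turn": [0,0,-0.016],"grip": 0.45},
  {"xyz": [118,18,-2],"turn": [0,0,-0.016],"grip": 0.45},
  {"xyz": [158,24,-2],"turn": [0,0,-0.016],"grip": 0.45},
  {"xyz": [198,30,-2],"turn": [0,0,-0.016],"grip": 0.45},
  {"xyz": [238,35,-2],"turn": [0,0,-0.016],"grip": 0.45},
  {"xyz": [266,37,-2],"turn": [0,0,-0.016],"grip": 0.45},
  {"xyz": [266,37,-2],"turn": [0,0,-0.016],"grip": 0.45},
  {"xyz": [266,37,-2],"turn": [0,0,-0.016],"grip": 0.45},
  {"xyz": [266,37,-2],"turn": [0,0,-0.016],"grip": 0.45},
  {"xyz": [266,37,-2],"turn": [0,0,-0.016],"grip": 0.45},
])

```text
clock: 33.25
tcp_pos: [0.5616, 0.0061, 0.1203]
orientation: [0.0, 0.708, 0.707, -0.0]
wrist_force: [-0.4, 0.5, 0.7]
finger_gap: 0.0384
grip_force: 0.0
```

```bash
python3 chk.py k3; python3 - <<'E'
from h import *
c=dict(np.load('last.npz'));P=cloud(c)*1000
m=(P[...,2]>27)&(P[...,2]<34)&(P[...,0]>530)&(P[...,0]<590)&(P[...,1]>-20)&(P[...,1]<40)
v,u=np.nonzero(m);print('rib top',m.sum(),np.percentile(P[m],[2,50,98],axis=0).round(1),'px',u.mean().round(),v.mean().round())
t=dict(np.load('top1.npz'))
for k in 'gy':
  for o in outline(t,k,z=.012): print(k,*o)
E
```

```text
33.35 [561.7   5.8 120.3] 0.03807018297917073
rib top 639 [[554.1  -5.6  28.3]
 [559.3   9.   29.8]
 [565.   23.2  31.1]] px 280.0 211.0
g [652.2 209.2] 54.2 (60.6, 35.9) (-3.7, -1.7) [219. 196.]
g [ 522.8 -257.2] 179.1 (55.9, 34.0) (-3.3, -1.9) [393. 244.]
y [ 521.9 -305.3] -1.2 (58.4, 36.4) (-4.9, -1.8) [413. 248.]
y [452.3 186.4] -44.5 (61.0, 35.4) (-3.3, -1.8) [224. 272.]
```

Emit:
apply_moves([
  {"xyz": [2.6,-1.2,35],"turn": [0,0,0],"grip": 0.4},
  {"xyz": [2.6,-1.2,70],"turn": [0,0,0],"grip": 0.4},
  {"xyz": [2.6,-1.2,92],"turn": [0,0,0],"grip": 0.4},
  {"xyz": [2.6,-1.2,102],"turn": [0,0,0],"grip": 0.4},
  {"xyz": [2.6,-1.2,102],"turn": [0,0,0],"grip": 0.4},
  {"xyz": [2.6,-1.2,102],"turn": [0,0,0],"grip": 0.4},
  {"xyz": [2.6,-1.2,102],"turn": [0,0,0],"grip": 0},
  {"xyz": [2.6,-1.2,102],"turn": [0,0,0],"grip": 0},
  {"xyz": [2.6,-1.2,102],"turn": [0,0,0],"grip": 0},
  {"xyz": [2.6,-1.2,102],"turn": [0,0,0],"grip": 0},
  {"xyz": [2.6,-1.2,102],"turn": [0,0,0],"grip": 0},
  {"xyz": [2.6,-1.2,102],"turn": [0,0,0],"grip": 0},
], force=50)

```text
clock: 34.35
tcp_pos: [0.5623, 0.0095, 0.0203]
orientation: [0.002, 0.707, 0.707, 0.001]
wrist_force: [-0.0, -1.2, 6.4]
finger_gap: 0.0104
grip_force: 51.5
```

Emit:
apply_moves([
  {"xyz": [0,0,-15],"turn": [0,0,0],"grip": 0},
  {"xyz": [0,0,-50],"turn": [0,0,0],"grip": 0},
  {"xyz": [-30,-13,-60],"turn": [0,0,0],"grip": 0},
  {"xyz": [-66,-29,-60],"turn": [0,0,0],"grip": 0},
  {"xyz": [-102,-45,-60],"turn": [0,0,0],"grip": 0},
  {"xyz": [-138,-60,-60],"turn": [0,0,0],"grip": 0},
  {"xyz": [-174,-76,-60],"turn": [0,0,0],"grip": 0},
  {"xyz": [-210,-92,-60],"turn": [0,0,0],"grip": 0},
  {"xyz": [-246,-108,-60],"turn": [0,0,0.016],"grip": 0},
  {"xyz": [-265.5,-116,-60],"turn": [0,0,0.016],"grip": 0},
  {"xyz": [-265.5,-116,-60],"turn": [0,0,0.016],"grip": 0},
  {"xyz": [-265.5,-116,-60],"turn": [0,0,0.016],"grip": 0},
])

```text
clock: 35.35
tcp_pos: [0.4441, -0.2568, 0.0787]
orientation: [0.0, 0.714, 0.7, 0.0]
wrist_force: [-0.3, -0.3, -0.3]
finger_gap: 0.0103
grip_force: 50.6
```

Emit:
apply_moves([
  {"xyz": [0,0,0],"turn": [0,0,0],"grip": 0},
  {"xyz": [0,0,0],"turn": [0,0,0],"grip": 0},
  {"xyz": [0,0,0],"turn": [0,0,0],"grip": 0},
  {"xyz": [0,0,0],"turn": [0,0,0],"grip": 0},
])

```text
clock: 35.68
tcp_pos: [0.4448, -0.2546, 0.0783]
orientation: [-0.0, 0.712, 0.702, 0.0]
wrist_force: [-0.2, 0.1, -0.6]
finger_gap: 0.0102
grip_force: 50.6
```

Emit:
apply_moves([
  {"xyz": [-1.5,1,25],"turn": [0,0,0],"grip": 0},
  {"xyz": [-1.5,1,45],"turn": [0,0,0],"grip": 0},
  {"xyz": [-1.5,1,54],"turn": [0,0,0],"grip": 0},
  {"xyz": [-1.5,1,60],"turn": [0,0,0],"grip": 0},
  {"xyz": [-1.5,1,60],"turn": [0,0,0],"grip": 0},
  {"xyz": [-1.5,1,60],"turn": [0,0,0],"grip": 0},
  {"xyz": [-1.5,1,60],"turn": [0,0,0],"grip": 0.3},
  {"xyz": [-1.5,1,60],"turn": [0,0,0],"grip": 0.3},
  {"xyz": [-1.5,1,60],"turn": [0,0,0],"grip": 0.3},
  {"xyz": [-1.5,1,35],"turn": [0,0,0],"grip": 0.3},
  {"xyz": [-1.5,1,0],"turn": [0,0,0],"grip": 0.45},
  {"xyz": [-1.5,1,-40],"turn": [0,0,0],"grip": 0.45},
])

```text
clock: 36.68
tcp_pos: [0.4439, -0.2561, 0.1177]
orientation: [-0.002, 0.713, 0.701, -0.0]
wrist_force: [1.0, -1.6, -0.3]
finger_gap: 0.0386
grip_force: 0.0
```

Emit:
apply_moves([
  {"xyz": [20,0,-40],"turn": [0,0,0],"grip": 0.45},
  {"xyz": [60,0,-80],"turn": [0,0,0],"grip": 0.45},
  {"xyz": [100,0,-80],"turn": [0,0,0],"grip": 0.45},
  {"xyz": [140,0,-80],"turn": [0,0,0],"grip": 0.45},
  {"xyz": [180,0,-80],"turn": [0,0,0],"grip": 0.45},
  {"xyz": [220,0,-80],"turn": [0,0,0],"grip": 0.45},
  {"xyz": [260,0,-80],"turn": [0,0,0],"grip": 0.45},
  {"xyz": [300,0,-80],"turn": [0,0,0],"grip": 0.45},
  {"xyz": [300,0,-80],"turn": [0,0,0],"grip": 0.45},
  {"xyz": [300,0,-80],"turn": [0,0,0],"grip": 0.45},
  {"xyz": [300,0,-80],"turn": [0,0,0],"grip": 0.45},
])

```text
clock: 37.6
tcp_pos: [0.4502, 0.043, 0.1984]
orientation: [0.0, 0.712, 0.702, -0.0]
wrist_force: [0.1, 0.3, 0.7]
finger_gap: 0.0384
grip_force: 0.0
```

```bash
python3 - <<'E'
from h import *
t=cam('top');cv2.imwrite('pics/fin.png',cv2.resize(t['color'][90:310,130:430],(750,550),interpolation=2));np.savez('fin.npz',**t)
s=env.get_state();print(s['clock'],s['tcp_pos'])
for k in 'gyw':
  for o in outline(t,k,z=.012,V=215 if k=='w' else None): print(k,*o)
P=cloud(t)*1000
for n,(x,y) in dict(y=(520,-306),g=(521,-257),w=(446,-256)).items():
  m=(abs(P[...,0]-x)<38)&(abs(P[...,1]-y)<24.5)&(P[...,2]>15)
  print(n,m.sum(),'above walls: rib median',np.median(P[m],0).round(1),'zmax',P[m][:,2].max().round(1))
  m=(abs(P[...,0]-x)<28)&(abs(P[...,1]-y)<15);print('   z pct',np.percentile(P[m][:,2],[10,50,90]).round(1))
E
```

```text
37.65 [0.45033003 0.0421559  0.19832918]
g [652.2 209.2] 54.2 (60.6, 35.9) (-3.7, -1.7) [219. 196.]
g [ 522.8 -257.2] 179.1 (55.9, 34.0) (-3.3, -1.9) [393. 244.]
y [ 521.9 -305.3] -1.2 (58.5, 36.4) (-4.7, -1.8) [413. 248.]
y [451.6 187.1] -44.4 (59.0, 35.4) (-6.1, -0.3) [223. 273.]
y 64 above walls: rib median [ 521.6 -306.8   25.2] zmax 31.9
   z pct [ 4.3 11.  26. ]
g 70 above walls: rib median [ 523.6 -257.3   25.9] zmax 30.1
   z pct [ 5.3 11.3 26.7]
w 76 above walls: rib median [ 448.9 -256.6   25.7] zmax 31.3
   z pct [ 4.5 11.1 26.8]
```

View pics/fin.png

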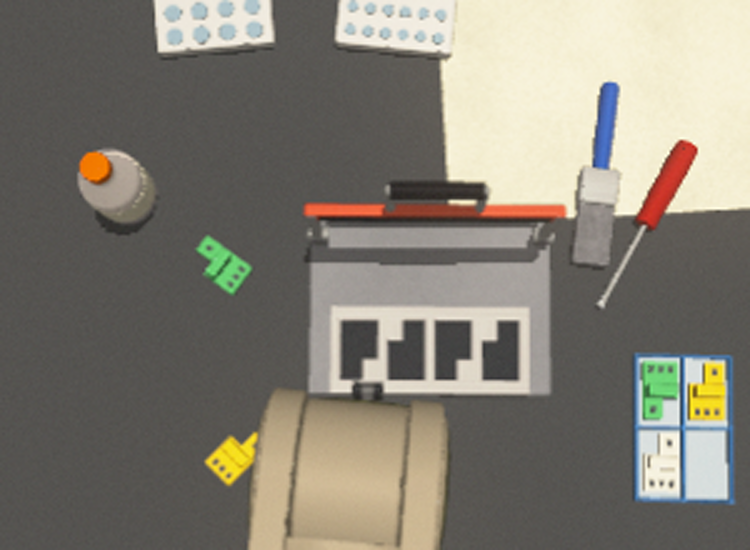

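The picture shows green (658,388), yellow (708,388) and white (660,462) flat in three separate tray compartments. The press is empty with its bar upright, and the bottle, brush and screwdriver are undisturbed.

```bash
python3 -c "
from workcell import ticket
print(ticket.hand_in())"
```

```text
the job is handed in; nothing more can be done
None
```

The white, yellow and green carriers (pink was absent) were seated in the press and pressed with the bar held at its stop. They now lie rib up in separate tray compartments, and the job is handed in (no verdict was returned).

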